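# Pry up the low end of a marble weighing slab and set a levelling shim under its foot

### The job

The marble weighing slab is low at its right-hand end, where its single steel foot has lost its pad. Lever that end up with the pry bar over the fulcrum of the lever stand and park the bar under the stand's hook, slide the cupped shim in under the slab below the marked line until the foot stops it, then unhook the bar, let the slab down gently so that the foot sits in the cup and the slab is level, and lay the bar on the open worktop clear of slab and stand. Feel your way: do not force the bar hard on the stand, do not ram the shim or shove the slab out of place, lift the slab with the bar only, and leave the small things standing around alone.

Things in the scene. Friction and masses are not known exactly. Their poses are not given: they have to be found in the camera images.
- slab: pale marble slab, 220 x 220 x 36 mm, 4 to 6 kg, loose on three feet: two black rubber feet 22 mm high at its left end, one steel foot 17 mm high under its right end, so it slopes down to the right by 1.7 degrees. Origin at worktop height under its middle; x away from the robot, y to its left end, z upright as found. Underside 16 mm up at the right end, top 56 mm up in the middle
- slab_mark (a point): lower edge of the slab's right end face, straight out from the steel foot; a black upright line marks the place. The foot (round, 26 mm across) is clamped in a rail under the slab, its centre 16 to 44 mm in from this face, differently each time: it is best found by feel
- slab_pivot (a point): point midway between the undersides of the two rubber feet (25 mm in from the left end); the slab tips about this line when its right end is lifted
- slab_top (a point): centre of the slab's top face; its z axis is square to the face (1.7 degrees off upright as found, upright once the slab is level)
- stand: lever stand: grey plate 54 x 157 x 6 mm fixed to the worktop right of the slab, with a steel fulcrum at the slab's end and a dark steel C-shaped keeper at the other. Origin on the worktop under the fulcrum; y points to the slab, whose end face is about 64 mm from it
- stand_fulcrum (a point): top of the fulcrum, a round steel bar along x (18 mm across), 18.4 mm above the worktop, between two cheeks 25 mm apart that stand 10 mm higher. The pry bar lies across it, toe to +y
- stand_hook (a point): underside of the hook, 31 mm above the worktop, at the bar's parking place 125 mm behind the fulcrum (-y). The hook reaches from x = -1 to +10 mm (a post), open to -x. The bar must come down 12 to 16 mm to the -x side of this point, swing in to +x under the hook and be let up against it: the load keeps it there. Keeper 16 mm long in y, 40 mm high
- stand_rest (a point): top of the keeper's rest, 12.5 mm straight below the hook's underside; it reaches from 28 mm on the -x side to the post and stops the 8 mm thick bar when it is pressed down, 4.5 mm below where it parks. Beyond it the bar only gets forced
- bar_grip (a point): centre of the pry bar's black ribbed rubber handle, 23 wide, 16 thick, 110 mm long, 8 mm above the bar's flat underside. Steel bar 345 mm long, 0.35 kg, balance point about 56 mm before this point; shank 16 mm wide, 8 mm thick. Lies flat; y along the bar to the toe, z up
- bar_heel (a point): point of the bar's underside that belongs on the fulcrum, 195 mm before the handle's centre. 48 mm further on the bar turns up by 14 degrees into the toe. Handle 14 degrees up: toe level, free to go under the slab by 22 mm (dip it some 8 degrees more to enter). Parked under the hook: handle about 2 degrees up, slab end about 11 mm up; 10 to 16 N at the handle carry the load
- bar_tip (a point): end of the bar's toe (39 mm long, 5 mm thick, flared to 24 mm wide over its last 20 mm), half-way through its thickness
- shim_knob (a point): centre of the shim's upright black finger block (22 mm along x, 30 along y, 36 high) on the back end of a brass plate 54 x 104 x 5 mm, 23 mm above the plate's underside. The cup end of the plate (+y) goes in under the slab; the block stays 5 to 33 mm outside. Lies on the slab at the start, weighs 0.15 kg
- shim_seat (a point): point of the shim's underside, 64 mm before the finger block's centre (+y), that lies under the foot's centre when the foot meets the cup's back wall (17 mm high). Cup: 40 mm wide between side walls 16 mm high, open in front over a 7.5 mm high lip, 28 mm from back wall to lip, floor 5 mm thick, which makes the slab level
- crucible: white porcelain crucible, 41 mm across, 32 mm high, standing behind the stand; origin at the centre of its underside. Leave alone
- weighing_bottle: glass weighing bottle with knobbed lid, 33 mm across, 55 mm high, behind the stand; origin at the centre of its underside. Leave alone
- timer: round bench timer, white with blue top, 66 mm across, 51 mm high, left of the slab; origin at the centre of its underside. Leave alone

How it is judged:
By the outcome, as a careful person would: the job done as asked, in the order asked, and still so for the second after the job is handed in, with the robot touching nothing.
It also fails if it takes over 69 s, if anything falls off the work surface, if the arm or the gripper's body presses on something with over 40 N, if the wrist force passes 120 N, or if a joint passes its speed limit or range.

### The arm

A 6-joint arm with a two-finger parallel gripper is mounted at the origin on a cart in front of the work surface, level with it; the furniture and walls round the work are solid. World frame = base frame: x ahead of the robot, y to its left, z up, the work surface at z = 0. Lengths are in m, angles in rad, forces in N, time in s.
With the tool pointing down it reaches from about 0.225 to 0.875 m from the base axis. Payload 3.4 kg.
Tool frame: the origin (TCP) lies midway between the tips of the shut fingers; the grasp point (between the pads) lies 19 mm behind it (manip.tcp_to_grasp is the distance from the TCP to the grasp point, in m); x points along the fingers, y is the direction in which the jaws open and shut, and the axes are right-handed (so a half turn about x gives the same grasp; the last joint's range is limited). The gripper opens to 85 mm and grips with 20 to 120 N. Pads are 22 mm wide; open, the fingers measure 114 mm over their backs; the gripper's body (76 mm by 85 mm) begins 54 mm behind the grasp point. The pads swing forward as they close: fully open they stand 13 mm farther back than shut.
Start: joints at [1.116, 0.276, 1.505, -0, 1.361, -0.121], TCP at [0.188, 0.543, 0.231] pointing down, gripper open.
Joint ranges: [-2.89, 2.89], [-0.75, 2.08], [0.22, 2.7], [-1.18, 4.32], [0.11, 2.71], [-2.7, 2.7]. Speed limits (rad/s): [2.57, 2.57, 3.14, 3.14, 3.14, 3.14].

### API

Orientations are given as a unit quaternion [w, x, y, z].
In Python, from rig import readout, eyes, job, manip gives the robot as it stands. The module is installed in compiled form; this text tells all that it offers.
- The arm moves only by the tool carry_out, never from a script. Its argument "deltas" is one flat list of numbers, 7 for each row, row after row: the shift along the tool's x, y, z scaled (see below), then the turn, a rotation vector about the tool's x, y, z scaled (see below), then the opening, from -1 (shut) to 1 (fully open). In form: [dx, dy, dz, ax, ay, az, grip, dx, dy, dz, ax, ay, az, grip, ...]. A call has 1 to 10 rows; each row shifts and turns the commanded pose from where the row before left it, along the tool's axes as they then stand; what a row does not reach is not made up. The controller multiplies each number of a shift by 60 mm and each number of a turn by 4 degrees. A row lasts 1/8 s, in which the tool goes at most 62.5 mm and 10.7 degrees, less where a joint would pass 70% of its speed; a pose out of reach is approached as far as the arm can. A call with a number of a shift or a turn outside -1 to 1 is refused whole. A call with a gripper value outside its range is refused whole. The fingers move at their own pace and stop on an object; "newtons" is the grip in N (left out, the last holds). Time passes only in rows, so rows that do not move let the fingers close. It gives the time, the measured TCP pose, the force and the opening at its end, in the units of the state.
- readout.get_state(): the state, without advancing time (a new reading comes with each control period).
- eyes.get_image(name): name is "scene" or "top"; returns a dict with "color" (420x560x3 uint8, red, green, blue), "z_map" (420x560 float32, m along the optical axis (not along the pixel's ray), 0 where there is no reading), "mtx" (3x3 intrinsics, pixels), "distortion" ([k1, k2, p1, p2, k3] as OpenCV has them; the pictures are not rectified), "origin" and "orientation" of the camera in the world. Camera axes: x right, y down, z forward; pixel columns grow to the right and rows downward; lengths in m; the calibration is good to about 2 mm. A picture is of the moment at which its call begins.
- job.sign_off(): hands the job in, once; it reports no verdict.
The state is a dict: "clock": time; "qpos": joint angles; "qd": joint speeds; "effort": joint torques, N m; "position": TCP position; "ee_rot": TCP orientation; "contact_force": force on the tool from outside, world axes, zero at the start; "moment": the same for the moment, N m; "width": finger opening in m.
Only numpy, scipy, OpenCV 4.12 (cv2) and the standard library are available. Lean on these libraries where they do the work, as an engineer would, in place of code of your own. Each camera call takes 0.05 s, during which the arm holds its last target.

## Working session

There is one attempt and no reset: what is moved stays moved. The work goes in short steps, Python scripts to look and compute and a tool call to move; the robot and the scene stay as the last step left them, time stands still between calls to the robot, and variables do not carry over. Pictures are saved under pics/ and viewed, and the job is handed in when it is done.

Besides the shell and the picture viewer there is one more tool, called after ">>>" by a JSON object that holds its "api" and its "payload", one argument or row to a line. carry_out: Moves the arm, as the interface text tells. Its arguments: {"type":"object","properties":{"deltas":{"type":"array"},"newtons":{"type":"number"}},"required":["deltas"]}

```bash
ls; mkdir -p pics
python3 - <<'E'
from rig import readout, eyes, job, manip
import cv2, numpy as np
print(readout.get_state()); print(manip.tcp_to_grasp)
for n in ("scene","top"):
    d=eyes.get_image(n); cv2.imwrite(f"pics/{n}0.png",d["color"][:,:,::-1]); np.savez(f"{n}0.npz",**d)
    print(n,d["mtx"],d["distortion"],d["origin"],d["orientation"])
E
```

```text
pics
{'clock': 0.0, 'qpos': array([ 1.11599278e+00,  2.76582475e-01,  1.50610508e+00, -6.31718556e-06,
        1.36067754e+00, -1.21006393e-01]), 'qd': array([ 0.00058553, -0.00019247, -0.00060149, -0.00053928, -0.0010315 ,
       -0.00022751]), 'effort': array([ 1.50122396e-03, -4.16768146e+01, -2.45806074e+01,  1.51522968e-04,
        1.08590856e-02,  5.34134060e-06]), 'position': array([0.18817496, 0.5427997 , 0.23045801]), 'ee_rot': array([ 0.69710531,  0.116866  ,  0.69745699, -0.11806897]), 'contact_force': array([-0.10213341,  0.77756693, -1.0906028 ]), 'moment': array([ 0.06295235, -0.0232814 , -0.0087536 ]), 'width': 0.08549660048147992}
0.0187
scene [[471.79614131   0.         285.27782711]
 [  0.         471.79614131 213.32106322]
 [  0.           0.           1.        ]] [-0.16543351  0.          0.          0.          0.        ] [-0.01453972 -0.60835747  0.59048487] [-0.49876045  0.80919908 -0.26794834  0.1569667 ]
top [[453.42319264   0.         277.37737072]
 [  0.         453.42319264 222.17063383]
 [  0.           0.           1.        ]] [-0.15378025  0.          0.          0.          0.        ] [0.41883986 0.19355212 1.44911539] [ 0.04798972 -0.70222166  0.70919382 -0.04032187]
```

View pics/scene0.png

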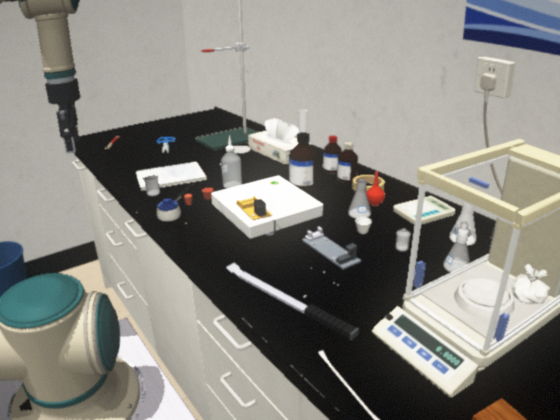

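View pics/top0.png

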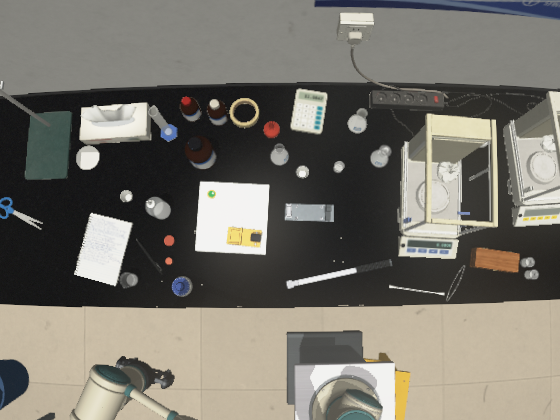

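```bash
cat > h.py <<'E'
import numpy as np, cv2
from scipy.spatial.transform import Rotation as R
def rot(q): return R.from_quat([q[1],q[2],q[3],q[0]])
def grab(n,tag):
    from rig import eyes
    d=eyes.get_image(n); np.savez(f"{n}{tag}.npz",**d); return d
def load(n,tag): return dict(np.load(f"{n}{tag}.npz"))
def px2w(d,u,v,z=None):
    p=cv2.undistortPoints(np.array([[[u,v]]],float),d["mtx"],d["distortion"])[0,0]
    r=np.array([p[0],p[1],1.]); Rm=rot(d["orientation"]).as_matrix(); o=d["origin"]
    if z is None:
        zz=d["z_map"][int(round(v)),int(round(u))]; return o+Rm@(r*zz)
    w=Rm@r; return o+w*(z-o[2])/w[2]
def w2px(d,P):
    P=np.atleast_2d(P); Rm=rot(d["orientation"]).as_matrix(); c=(P-d["origin"])@Rm
    return cv2.projectPoints(c.reshape(-1,1,3),np.zeros(3),np.zeros(3),d["mtx"],d["distortion"])[0][:,0]
def crop(d,name,u0,v0,u1,v1,s,grid=10):
    im=np.ascontiguousarray(d["color"][v0:v1,u0:u1,::-1])
    im=cv2.resize(im,None,fx=s,fy=s,interpolation=cv2.INTER_CUBIC)
    for u in range((u0//grid+1)*grid,u1,grid):
        x=int((u+0.5-u0)*s); cv2.line(im,(x,0),(x,5),(0,255,255),1); cv2.putText(im,str(u),(x-8,15),0,0.33,(0,255,255),1)
    for v in range((v0//grid+1)*grid,v1,grid):
        y=int((v+0.5-v0)*s); cv2.line(im,(0,y),(5,y),(0,255,255),1); cv2.putText(im,str(v),(7,y+4),0,0.33,(0,255,255),1)
    cv2.imwrite(f"pics/{name}.png",im)
E
python3 - <<'E'
from h import *
t=load("top",0); s=load("scene",0)
crop(t,"t_slab",190,175,345,265,5)
crop(t,"t_bar",280,250,400,295,6.5)
crop(s,"s_slab",200,170,400,290,4)
crop(s,"s_bar",215,255,365,345,5)
E
```

```text
(no output)
```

View pics/t_slab.png

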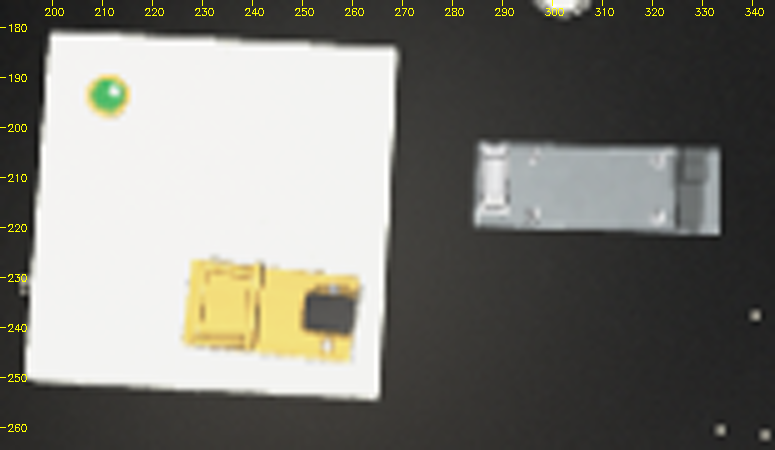

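View pics/t_bar.png

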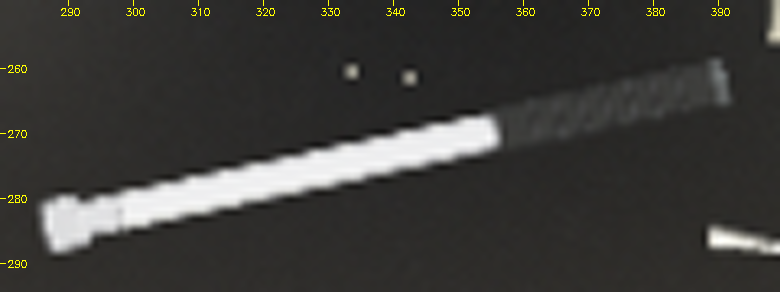

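View pics/s_slab.png

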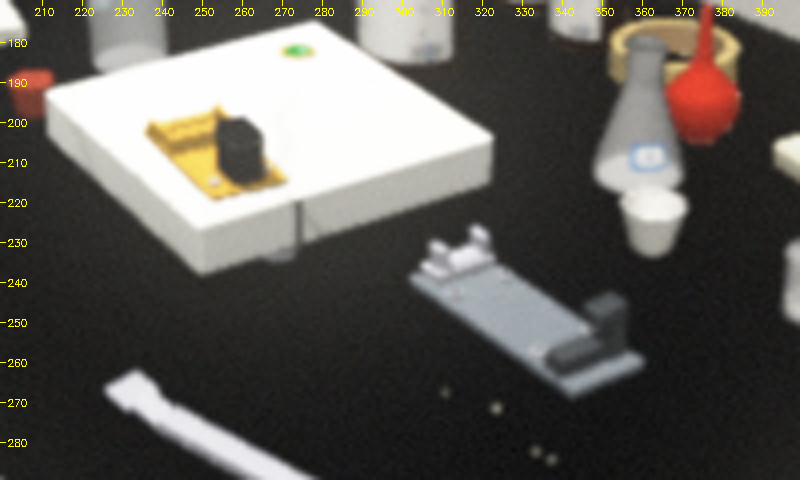

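View pics/s_bar.png

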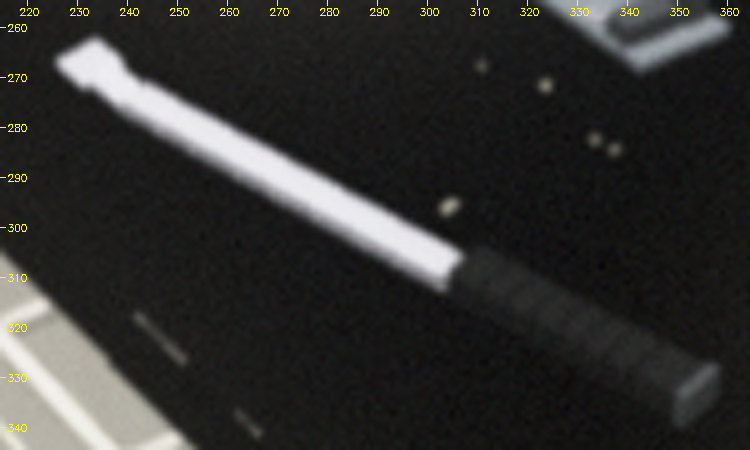

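Run:
```python
from h import *
np.set_printoptions(precision=4,suppress=True)
t=load("top",0); s=load("scene",0)
# slab corners top img (z~.056 +-.0033)
print("slab top corners")
for u,v,z in [(199.5,181,.0590),(268.8,184,.0527),(265,254,.0527),(194.8,250.5,.0590)]:
    print(px2w(t,u,v,z), px2w(t,u,v))
print("scene slab corners")
for u,v,z in [(276.5,174.5,.059),(322.5,203.5,.0527),(249.5,226.5,.0527),(211,193,.059)]: print(px2w(s,u,v,z))
for u,v in [(322.5,214.5),(250,238)]: print("low",px2w(s,u,v,.0165))
print("mark", px2w(s,274,220,.0527), px2w(s,274.5,231,.0165))
print("stand plate z=.006")
for u,v in [(284.7,202.8),(333.3,204.3),(333.3,221.3),(284,219.5)]: print(px2w(t,u,v,.006))
for u,v in [(302,238.5),(343,267.5),(361,260.5)]: print("sc",px2w(s,u,v,.006))
print("bar handle end/ start, tip")
for u,v,z in [(391,262.5,.016),(355.5,269.5,.008),(287,284,.017),(298,281,.008)]: print(px2w(t,u,v,z),px2w(t,u,v))
print("knob top"); 
for u,v in [(251,231.5),(261,233),(260.3,241.3),(250,239.5),(255.5,236.5)]: print(px2w(t,u,v,.054+.041))
print("zmap knob",px2w(t,255,236),"plate",px2w(t,246,236))
for u,v in [(228,226.5),(261,230.5),(259.5,246.5),(226.5,243.5)]: print("plate",px2w(t,u,v,.059))
```

```text
slab top corners
[0.7269 0.452  0.059 ] [0.7269 0.452  0.059 ]
[0.7155 0.2338 0.0527] [0.7264 0.2352 0.0016]
[0.4959 0.247  0.0527] [0.4959 0.2469 0.0532]
[0.508  0.4638 0.059 ] [0.5082 0.4643 0.0567]
scene slab corners
[0.7264 0.461  0.059 ]
[0.7148 0.2359 0.0527]
[0.4953 0.2459 0.0527]
[0.5081 0.4634 0.059 ]
low [0.7203 0.2411 0.0165]
low [0.499  0.2528 0.0165]
mark [0.5609 0.2374 0.0527] [0.5667 0.2451 0.0165]
stand plate z=.006
[0.6629 0.1842 0.006 ]
[0.6564 0.0274 0.006 ]
[0.6011 0.0288 0.006 ]
[0.6086 0.1871 0.006 ]
sc [0.6094 0.188  0.006 ]
sc [0.6023 0.0301 0.006 ]
sc [0.6544 0.0262 0.006 ]
bar handle end/ start, tip
[ 0.466  -0.1514  0.016 ] [ 0.4659 -0.1508  0.0187]
[ 0.4459 -0.0383  0.008 ] [ 0.4458 -0.038   0.0101]
[0.403  0.1799 0.017 ] [0.4029 0.1798 0.012 ]
[0.4119 0.1449 0.008 ] [0.412  0.145  0.0091]
knob top
[0.5616 0.287  0.095 ]
[0.5568 0.257  0.095 ]
[0.5318 0.2592 0.095 ]
[0.5375 0.2901 0.095 ]
[0.5464 0.2735 0.095 ]
zmap knob [0.5482 0.2752 0.0922] plate [0.551  0.3045 0.0657]
plate [0.5817 0.3609 0.059 ]
plate [0.5682 0.2586 0.059 ]
plate [0.5188 0.2635 0.059 ]
plate [0.5289 0.3653 0.059 ]
```

Run:
```python
from h import *
np.set_printoptions(precision=4,suppress=True)
t=load("top",0); s=load("scene",0)
crop(t,"t_stand",278,195,340,228,12,5)
crop(s,"s_stand",295,220,375,272,10,5)
crop(s,"s_mark",240,210,330,245,8.8,5)
# depth profile
zm=t["z_map"]
for v in (205,208,211,214,218):
    print(v,[ "%.0f"%(1000*px2w(t,u,v)[2]) for u in range(282,336)])
from rig import readout
st=readout.get_state(); print(rot(st["ee_rot"]).as_matrix())
```

```text
205 ['-3', '-4', '4', '9', '12', '28', '30', '27', '32', '16', '8', '7', '7', '3', '6', '8', '2', '6', '7', '6', '8', '3', '3', '8', '3', '6', '9', '4', '4', '7', '8', '-2', '8', '8', '4', '5', '6', '6', '8', '10', '9', '7', '2', '3', '38', '35', '35', '45', '43', '40', '3', '4', '3', '0']
208 ['-1', '4', '-11', '5', '15', '16', '22', '13', '16', '15', '9', '3', '3', '3', '8', '-1', '3', '4', '5', '9', '6', '7', '-0', '6', '3', '5', '6', '2', '9', '1', '5', '5', '7', '6', '-2', '5', '5', '7', '6', '4', '5', '6', '7', '6', '34', '34', '41', '37', '36', '8', '10', '3', '-2', '4']
211 ['3', '-1', '-2', '5', '11', '16', '23', '18', '16', '11', '6', '9', '6', '4', '7', '4', '0', '2', '5', '1', '1', '3', '-3', '8', '5', '5', '9', '0', '6', '5', '4', '2', '9', '6', '13', '4', '8', '13', '4', '8', '9', '6', '10', '10', '22', '31', '29', '34', '30', '8', '9', '4', '3', '2']
214 ['-1', '3', '-7', '5', '16', '35', '27', '25', '30', '14', '7', '8', '4', '-2', '2', '1', '6', '6', '5', '2', '8', '3', '10', '0', '5', '9', '6', '7', '5', '3', '4', '0', '5', '7', '4', '7', '9', '1', '10', '11', '7', '5', '3', '9', '18', '20', '17', '20', '17', '9', '5', '5', '1', '1']
218 ['2', '5', '-1', '1', '8', '9', '5', '10', '5', '4', '7', '6', '5', '14', '11', '7', '8', '6', '4', '4', '7', '7', '12', '4', '6', '3', '4', '13', '0', '5', '6', '4', '4', '6', '8', '1', '7', '1', '10', '8', '5', '11', '5', '13', '21', '15', '15', '24', '21', '9', '6', '6', '-4', '1']
[[-0.0007  0.3277  0.9448]
 [-0.0014  0.9448 -0.3277]
 [-1.     -0.0016 -0.0002]]
```

View pics/t_stand.png

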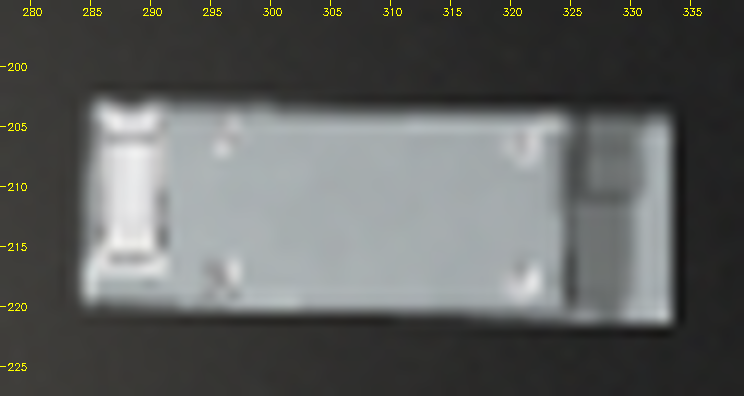

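View pics/s_stand.png

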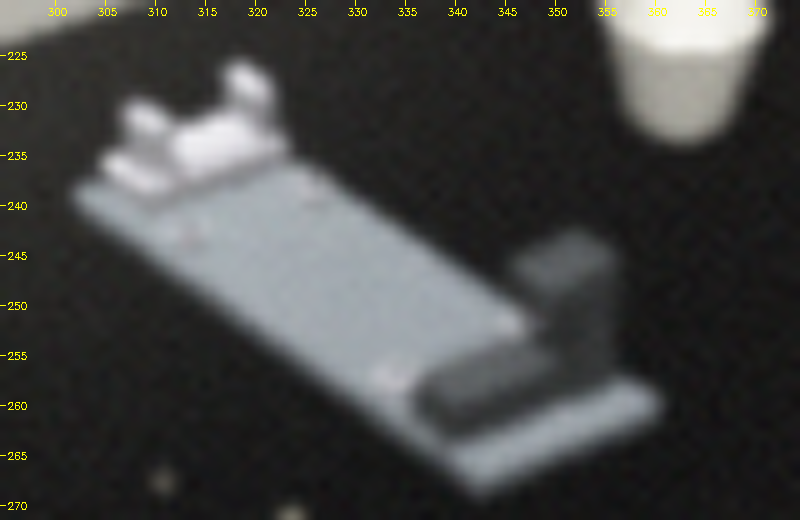

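View pics/s_mark.png

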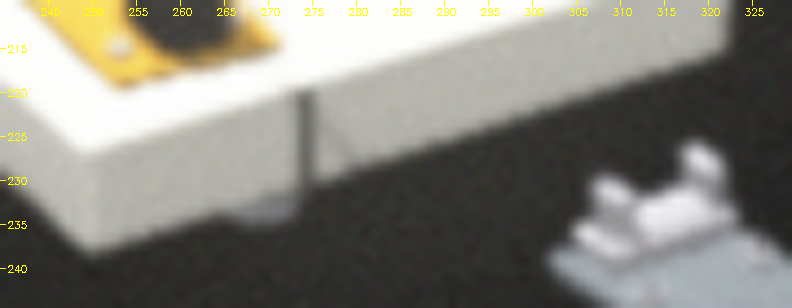

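Run:
```python
from h import *
np.set_printoptions(precision=4,suppress=True)
t=load("top",0); s=load("scene",0)
print("fulc",px2w(t,288.4,210.9,.0184),"cheeks inner",px2w(t,288.4,206,.028),px2w(t,288.6,216,.028),"scene",px2w(s,315.5,234,.0184))
print("rest end",px2w(t,327.4,220.7,.0185),"hook end",px2w(t,328,210.8,.040),"hook in scene: tip top corners",px2w(s,346,247,.040),px2w(s,349.5,249,.04))
print("scene cheek tops",px2w(s,308.7,231,.028),px2w(s,319.3,227,.028))
print("rest end sc",px2w(s,335.5,258.5,.0185),px2w(s,340.5,261.5,.0185))
# model
def pose(x,y,psi): 
    c,sn=np.cos(psi),np.sin(psi); return lambda P:np.c_[x+c*P[:,0]-sn*P[:,1], y+sn*P[:,0]+c*P[:,1], P[:,2]]
def box(x0,x1,y0,y1,z0,z1): return np.array([[x,y,z] for z in (z0,z1) for x,y in ((x0,y0),(x1,y0),(x1,y1),(x0,y1))])*1e-3
E4=[(0,1),(1,2),(2,3),(3,0)]; ED=E4+[(a+4,b+4) for a,b in E4]+[(i,i+4) for i in range(4)]
def draw(d,boxes,T,name,u0,v0,u1,v1,sc):
    im=cv2.resize(np.ascontiguousarray(d["color"][v0:v1,u0:u1,::-1]),None,fx=sc,fy=sc,interpolation=cv2.INTER_CUBIC)
    for b in boxes:
        p=(w2px(d,T(b))-[u0,v0]+.5)*sc
        for a,c in ED: cv2.line(im,tuple(np.int32(p[a])),tuple(np.int32(p[c])),(0,0,255),1)
    cv2.imwrite(f"pics/{name}.png",im)
T=pose(.6358,.1745,np.radians(-2.6))
B=[box(-27-3.5,27-3.5,-147,10,0,6),box(-12.5,12.5,-9,9,18.4,18.4),box(-28,10,-133,-117,6,18.5),box(-1,10,-133,-117,31,40),box(10,18,-133,-117,6,40),box(-17.5,-12.5,-6,6,18,28.4),box(12.5,17.5,-6,6,18,28.4)]
draw(t,B,T,"o_t",278,195,340,228,12); draw(s,B,T,"o_s",295,220,375,272,10)
```

```text
fulc [0.6345 0.1728 0.0184] cheeks inner [0.6488 0.1727 0.028 ] [0.6168 0.1725 0.028 ] scene [0.6362 0.1683 0.0184]
rest end [0.6017 0.049  0.0185] hook end [0.6303 0.0485 0.04  ] hook in scene: tip top corners [0.6282 0.0507 0.04  ] [0.6285 0.0395 0.04  ]
scene cheek tops [0.6215 0.1769 0.028 ] [0.6552 0.1768 0.028 ]
rest end sc [0.6005 0.0539 0.0185] [0.601  0.0377 0.0185]
```

View pics/o_t.png

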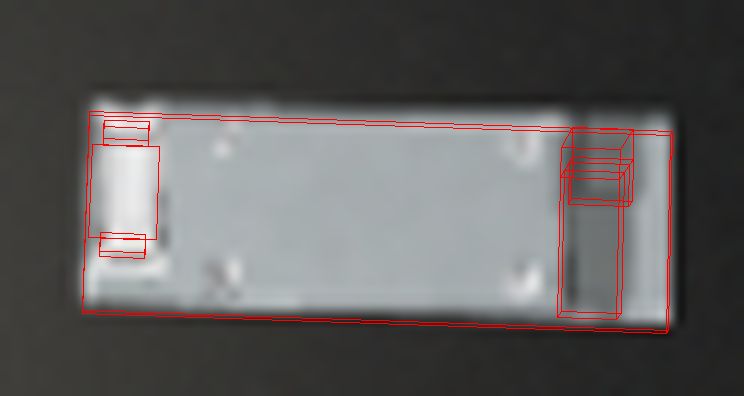

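View pics/o_s.png

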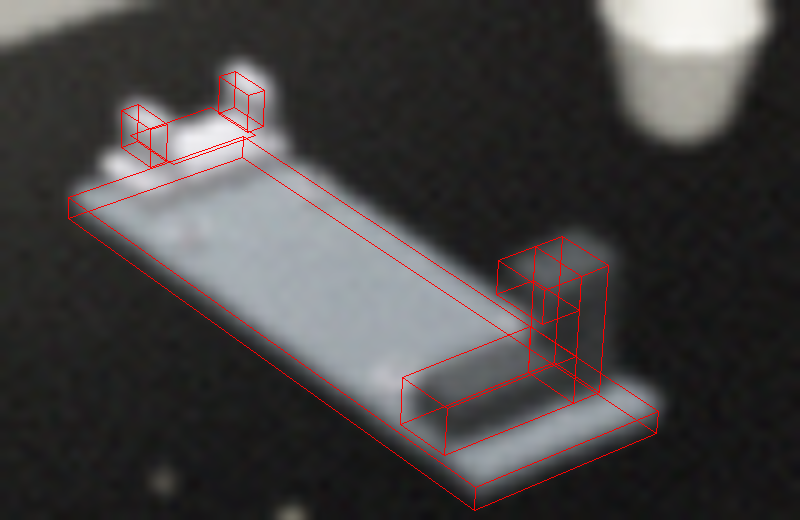

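```bash
cat >> h.py <<'E'
def pose(x,y,psi): 
    c,sn=np.cos(psi),np.sin(psi); return lambda P:np.c_[x+c*P[:,0]-sn*P[:,1], y+sn*P[:,0]+c*P[:,1], P[:,2]]
def box(x0,x1,y0,y1,z0,z1): return np.array([[x,y,z] for z in (z0,z1) for x,y in ((x0,y0),(x1,y0),(x1,y1),(x0,y1))])*1e-3
E4=[(0,1),(1,2),(2,3),(3,0)]; ED=E4+[(a+4,b+4) for a,b in E4]+[(i,i+4) for i in range(4)]
def draw(d,boxes,T,name,u0,v0,u1,v1,sc):
    im=cv2.resize(np.ascontiguousarray(d["color"][v0:v1,u0:u1,::-1]),None,fx=sc,fy=sc,interpolation=cv2.INTER_CUBIC)
    for b in boxes:
        p=(w2px(d,T(b))-[u0,v0]+.5)*sc
        for a,c in ED: cv2.line(im,tuple(np.int32(p[a])),tuple(np.int32(p[c])),(0,0,255),1)
    cv2.imwrite(f"pics/{name}.png",im)
SB=[box(-27,27,-145,12,0,6),box(-12.5,12.5,-9,9,18.4,18.4),box(-28,10,-133,-117,6,18.5),box(-1,10,-133,-117,31,40),box(10,18,-133,-117,6,40),box(-17.5,-12.5,-6,6,18,28.4),box(12.5,17.5,-6,6,18,28.4)]
E
python3 - <<'E'
from h import *
t=load("top",0); s=load("scene",0)
T=pose(.6358,.1735,np.radians(-2.6))
draw(t,SB,T,"o_t2",278,195,340,228,12); draw(s,SB,T,"o_s2",295,220,375,272,10)
a=cv2.imread("pics/o_t2.png");b=cv2.imread("pics/o_s2.png");a=a[:,:744];
b=cv2.resize(b,(744,int(520*744/800)));cv2.imwrite("pics/o2.png",cv2.resize(np.vstack([a,b]),None,fx=.68,fy=.68))
E
```

```text
(no output)
```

View pics/o_t2.png

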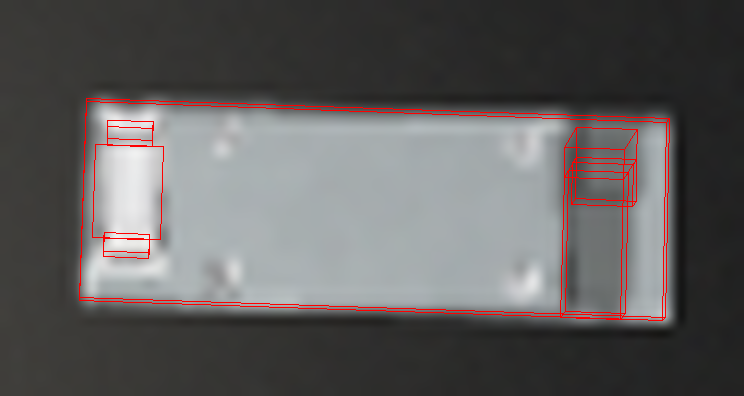

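View pics/o_s2.png

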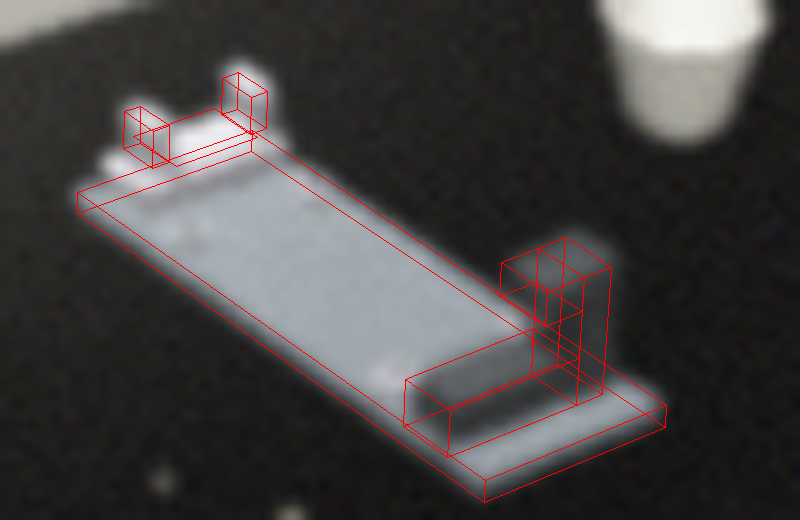

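```bash
cat >> h.py <<'E'
a14=np.radians(14)
def toe():
    P=[]
    for zz in (0,5):
        for x,l in ((-12,19),(12,19),(12,39),(-12,39)):
            P.append([x,243+l*np.cos(a14)-zz*np.sin(a14),l*np.sin(a14)+zz*np.cos(a14)])
    return np.array(P)*1e-3
BB=[box(-11.5,11.5,-55,55,0,16),box(-8,8,55,243,0,8),toe()]
E
python3 - <<'E'
from h import *
t=load("top",0); s=load("scene",0)
T=pose(.4555,-.0915,np.radians(10.8))
draw(t,BB,T,"b_t",280,250,400,295,6.5); draw(s,BB,T,"b_s",215,255,365,345,5)
a=cv2.imread("pics/b_t.png");b=cv2.imread("pics/b_s.png");b=cv2.copyMakeBorder(b,0,0,0,max(0,a.shape[1]-b.shape[1]),0);a=cv2.copyMakeBorder(a,0,0,0,max(0,b.shape[1]-a.shape[1]),0)
cv2.imwrite("pics/b2.png",np.vstack([a,b])[:600*2]); print(np.vstack([a,b]).shape)
E
```

```text
(742, 780, 3)
```

View pics/b2.png

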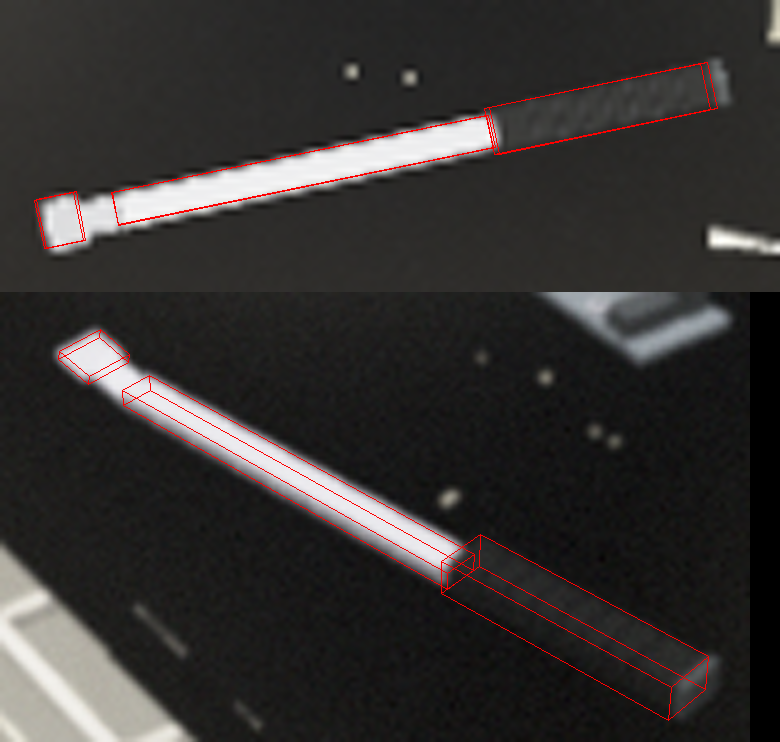

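```bash
cat > plan.py <<'E'
from h import *
from scipy.spatial.transform import Slerp
from rig import readout
np.set_printoptions(precision=4,suppress=True)
BASE=np.array([[0,1,0],[0,0,-1],[-1,0,0]],float) # cols: tool x=-Z, tool y=+X, tool z=-Y
def Rbar(yaw,pitch=0,roll=0):
    """object frame yaw (deg, about Z), pitch: +: handle(-y) up, toe down => rotate about own x by -pitch"""
    return R.from_euler('z',yaw,degrees=True)*R.from_euler('x',-pitch,degrees=True)
def Rtool(yaw,pitch=0): return Rbar(yaw,pitch)*R.from_matrix(BASE)
def cur():
    s=readout.get_state(); return s["position"].copy(), rot(s["ee_rot"]), s
def plan(wps,grip,dec=2,start=None,smooth=False):
    """wps: list of (pos,R,nrows)"""
    p,r,_=cur() if start is None else (*start,None)
    out=[]
    for pt,rt,n in wps:
        p0,r0=p.copy(),r
        sl=Slerp([0,1],R.concatenate([r0,rt]))
        for i in range(1,n+1):
            f=i/n
            if smooth: f=f*f*(3-2*f)
            pg=p0+(np.array(pt)-p0)*f; rg=sl(f)
            d=np.round(r.as_matrix().T@(pg-p)/.06,dec); w=np.round((r.inv()*rg).as_rotvec(degrees=True)/4,dec)
            if max(abs(d).max(),abs(w).max())>1: print("OVER",i,d,w)
            d=np.clip(d,-1,1); w=np.clip(w,-1,1)
            p=p+r.as_matrix()@(d*.06); r=r*R.from_rotvec(w*4,degrees=True)
            out.append([*d,*w,grip])
    print("rows",len(out)); 
    for k in range(0,len(out),10):
        print("["+", ".join(", ".join(("%g"%(x+0.0)) for x in row) for row in out[k:k+10])+"]")
    return p,r
def show():
    p,r,s=cur(); e=r*R.from_matrix(BASE).inv()
    yaw,x,y=e.as_euler('ZXY',degrees=True)
    print("t %.2f p"%s["clock"],p,"yaw %.2f pitch %.2f roll %.2f"%(yaw,-x,y),"F",s["contact_force"],"M",s["moment"],"w %.4f"%s["width"])
E
python3 - <<'E'
from plan import *
show()
tb=np.array([.4553,-.0928,0])
plan([((.40,.0,.17),Rtool(22),13),((*tb[:2],.09),Rtool(10.9),4),((*tb[:2],.004),Rtool(10.9),3)],0.2)
E
```

```text
t 0.10 p [0.1882 0.5428 0.2306] yaw 70.87 pitch -0.01 roll 0.09 F [-0.7372 -0.446   0.0875] M [ 0.0297 -0.0098 -0.0232] w 0.0852
rows 20
[0.08, -0.57, 0.48, 0.94, 0, 0, 0.2, 0.08, -0.53, 0.53, 0.94, 0, 0, 0.2, 0.08, -0.5, 0.55, 0.94, 0, 0.01, 0.2, 0.07, -0.47, 0.59, 0.94, 0, 0, 0.2, 0.08, -0.42, 0.61, 0.94, 0, 0, 0.2, 0.08, -0.38, 0.64, 0.94, 0, 0, 0.2, 0.08, -0.34, 0.67, 0.94, 0, 0, 0.2, 0.08, -0.3, 0.69, 0.94, 0, 0, 0.2, 0.07, -0.24, 0.7, 0.94, 0, 0, 0.2, 0.08, -0.21, 0.72, 0.94, 0.01, 0.01, 0.2]
[0.08, -0.15, 0.73, 0.94, 0, 0, 0.2, 0.08, -0.11, 0.74, 0.94, 0, 0, 0.2, 0.07, -0.06, 0.74, 0.94, 0, 0, 0.2, 0.33, 0.07, 0.45, 0.69, 0, 0, 0.2, 0.34, 0.09, 0.44, 0.7, 0, 0, 0.2, 0.33, 0.11, 0.44, 0.69, 0, 0, 0.2, 0.34, 0.14, 0.43, 0.69, 0, 0, 0.2, 0.48, 0, 0, 0, 0, 0, 0.2, 0.47, 0, 0, 0, 0, 0, 0.2, 0.48, 0, 0, 0, 0, 0, 0.2]
```

>>> {"api": "carry_out", "payload": {
  "deltas": [0.08,-0.57,0.48,0.94,0,0,0.2,0.08,-0.53,0.53,0.94,0,0,0.2,0.08,-0.5,0.55,0.94,0,0,0.2,0.07,-0.47,0.59,0.94,0,0,0.2,0.08,-0.42,0.61,0.94,0,0,0.2,0.08,-0.38,0.64,0.94,0,0,0.2,0.08,-0.34,0.67,0.94,0,0,0.2,0.08,-0.3,0.69,0.94,0,0,0.2,0.07,-0.24,0.7,0.94,0,0,0.2,0.08,-0.21,0.72,0.94,0,0,0.2]
}}

```text
clock: 1.35
position: [0.3514, 0.1243, 0.1843]
ee_rot: [0.622, 0.337, 0.622, -0.336]
contact_force: [1.0, 0.6, -0.0]
width: 0.0513
```

Run:
```python
from plan import *
show()
```

```text
t 1.35 p [0.3514 0.1243 0.1843] yaw 33.16 pitch -0.00 roll -0.02 F [ 0.9749  0.5648 -0.0465] M [-0.0383 -0.048   0.0339] w 0.0513
```

>>> {"api": "carry_out", "payload": {
  "deltas": [0.08,-0.15,0.73,0.94,0,0,0.2,0.08,-0.11,0.74,0.94,0,0,0.2,0.07,-0.06,0.74,0.94,0,0,0.2,0.33,0.07,0.45,0.69,0,0,0.2,0.34,0.09,0.44,0.7,0,0,0.2,0.33,0.11,0.44,0.69,0,0,0.2,0.34,0.14,0.43,0.69,0,0,0.2,0.48,0,0,0,0,0,0.2]
}}

```text
clock: 2.35
position: [0.4579, -0.0945, 0.0611]
ee_rot: [0.546, 0.451, 0.544, -0.45]
contact_force: [0.2, 0.9, -0.6]
width: 0.0514
```

Run:
```python
from plan import *
show()
tb=np.array([.4553,-.0928,0])
plan([((*tb[:2],.004),Rtool(10.9),2)],0.2,3)
```

```text
t 2.35 p [ 0.4579 -0.0945  0.0611] yaw 10.79 pitch 0.10 roll -0.15 F [ 0.2245  0.8751 -0.5555] M [ 0.0025  0.0126 -0.0262] w 0.0514
rows 2
[0.475, -0.02, -0.019, -0.013, 0.013, -0.019, 0.2, 0.476, -0.02, -0.018, -0.013, 0.013, -0.019, 0.2]
```

>>> {"api": "carry_out", "payload": {
  "deltas": [0.475,-0.02,-0.02,0,0,0,0.2,0.475,-0.02,-0.02,0,0,0,0.2,0,0,0,0,0,0,-1,0,0,0,0,0,0,-1,0,0,0,0,0,0,-1,0,0,0,0,0,0,-1],
  "newtons": 90
}}

```text
clock: 3.1
position: [0.4535, -0.0907, 0.0052]
ee_rot: [0.546, 0.45, 0.545, -0.45]
contact_force: [0.0, -0.3, -2.2]
width: 0.0191
```

Run:
```python
from plan import *
show()
```

```text
t 3.10 p [ 0.4535 -0.0907  0.0052] yaw 10.90 pitch 0.04 roll -0.08 F [ 0.0456 -0.265  -2.1637] M [ 0.0036 -0.0081 -0.0849] w 0.0191
```

```bash
cat > lev.py <<'E'
from plan import *
ST=np.array([.6356,.1725]); SY=-2.6
def heel(th,s,c):
    t=np.radians(th); n=np.array([np.sin(t),np.cos(t)]); u=np.array([np.cos(t),-np.sin(t)])
    return np.array([0,9.4])+9*n+c*n-s*u, n,u
def tipinfo(th,s,c):
    h,n,u=heel(th,s,c)
    f=lambda y,z: h+(y-195)*u+z*n
    a=np.radians(14); ca,sa=np.cos(a),np.sin(a)
    d=dict(bend=f(243,0),tipb=f(243+39*ca,39*sa),tipt=f(243+39*ca-5*sa,39*sa+5*ca),grip=f(0,8))
    return d
def tcp(th,s,c,xh,yrel,G):
    """xh: stand x (mm) of bar at fulcrum; yrel: yaw relative to stand deg; G: TCP in bar frame (mm). returns world pos, R"""
    h,n,u=heel(th,s,c)
    # distances in bar vertical plane; yaw about the fulcrum
    Rs=R.from_euler('z',SY,degrees=True); Rb=Rbar(SY+yrel,th)
    H=np.array([*ST,0])+Rs.apply([xh*1e-3,0,0])+R.from_euler('z',SY+yrel,degrees=True).apply([0,h[0]*1e-3,h[1]*1e-3])
    O=H-Rb.apply(np.array([0,195,-8])*1e-3)
    return O+Rb.apply(np.array(G)*1e-3), Rb*R.from_matrix(BASE)
E
python3 - <<'E'
from lev import *
for a in [(22,35,3),(22,30,1),(22,22,1),(20,15,1),(18,8,1),(16,3,1),(14,0,1),(14,0,0),(8,0,0),(2,0,0),(0,0,0),(22,0,6),(20,6,3)]:
    d=tipinfo(*a); print(a,{k:np.round(v,1) for k,v in d.items()})
E
```

```text
(22, 35, 3) {'bend': array([16.5, 15.7]), 'tipb': array([55.2, 10.2]), 'tipt': array([55.9, 15.2]), 'grip': array([-205.8,  114.1])}
(22, 30, 1) {'bend': array([20.4, 11.9]), 'tipb': array([59.1,  6.5]), 'tipt': array([59.8, 11.5]), 'grip': array([-201.9,  110.4])}
(22, 22, 1) {'bend': array([27.9,  8.9]), 'tipb': array([66.5,  3.5]), 'tipt': array([67.2,  8.5]), 'grip': array([-194.5,  107.4])}
(20, 15, 1) {'bend': array([34.4,  7.5]), 'tipb': array([73.2,  3.4]), 'tipt': array([73.7,  8.4]), 'grip': array([-191.2,   98.1])}
(18, 8, 1) {'bend': array([41.1,  6.5]), 'tipb': array([80. ,  3.8]), 'tipt': array([80.4,  8.8]), 'grip': array([-187.5,   89.2])}
(16, 3, 1) {'bend': array([46. ,  6.6]), 'tipb': array([85. ,  5.2]), 'tipt': array([85.2, 10.2]), 'grip': array([-185.4,   81.3])}
(14, 0, 1) {'bend': array([49. ,  7.5]), 'tipb': array([88. ,  7.5]), 'tipt': array([88. , 12.5]), 'grip': array([-184.9,   74. ])}
(14, 0, 0) {'bend': array([48.8,  6.5]), 'tipb': array([87.8,  6.5]), 'tipt': array([87.8, 11.5]), 'grip': array([-185.1,   73.1])}
(8, 0, 0) {'bend': array([48.8, 11.6]), 'tipb': array([87.6, 15.7]), 'tipt': array([87. , 20.7]), 'grip': array([-190.7,   53.4])}
(2, 0, 0) {'bend': array([48.3, 16.7]), 'tipb': array([86.4, 24.8]), 'tipt': array([85.4, 29.7]), 'grip': array([-194.3,   33.2])}
(0, 0, 0) {'bend': array([48. , 18.4]), 'tipb': array([85.8, 27.8]), 'tipt': array([84.6, 32.7]), 'grip': array([-195. ,   26.4])}
(22, 0, 6) {'bend': array([50.1,  5.3]), 'tipb': array([88.7, -0.1]), 'tipt': array([89.4,  4.9]), 'grip': array([-172.2,  103.8])}
(20, 6, 3) {'bend': array([43.6,  6.3]), 'tipb': array([82.4,  2.2]), 'tipt': array([82.9,  7.2]), 'grip': array([-182. ,   96.9])}
```

>>> {"api": "carry_out", "payload": {
  "deltas": [-0.2,0,0,0,0,0,-1,-0.5,0,0,0,0,0,-1,-0.6,0,0,0,0,0,-1,-0.6,0,0,0,0,0,-1,0,0,0,0,0,0,-1]
}}

```text
clock: 3.72
position: [0.4552, -0.0915, 0.1217]
ee_rot: [0.548, 0.451, 0.543, -0.449]
contact_force: [-0.2, 0.3, -3.5]
width: 0.0194
```

Run:
```python
from lev import *
show()
for n in("top","scene"): grab(n,1)
t=load("top",1); s=load("scene",1)
p,r,_=cur(); Rb=r*R.from_matrix(BASE).inv()
O=p-Rb.apply(np.array([0,2.4,-2.8])*1e-3)
T=lambda P: O+Rb.apply(P-[0,0,.008])
draw(t,BB,T,"h_t",280,240,410,310,6); draw(s,BB,T,"h_s",215,205,375,325,5)
a=cv2.imread("pics/h_t.png");b=cv2.imread("pics/h_s.png");b=b[:,:780] if b.shape[1]>780 else b
print(a.shape,b.shape)
```

```text
t 3.73 p [ 0.4552 -0.0915  0.1217] yaw 10.93 pitch 0.25 roll -0.39 F [-0.2487  0.2948 -3.4749] M [-0.1921 -0.0192 -0.0314] w 0.0194
(420, 780, 3) (600, 780, 3)
```

View pics/h_t.png

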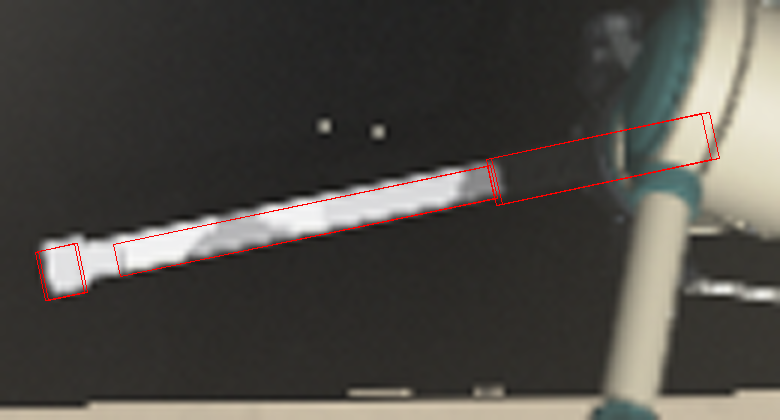

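View pics/h_s.png

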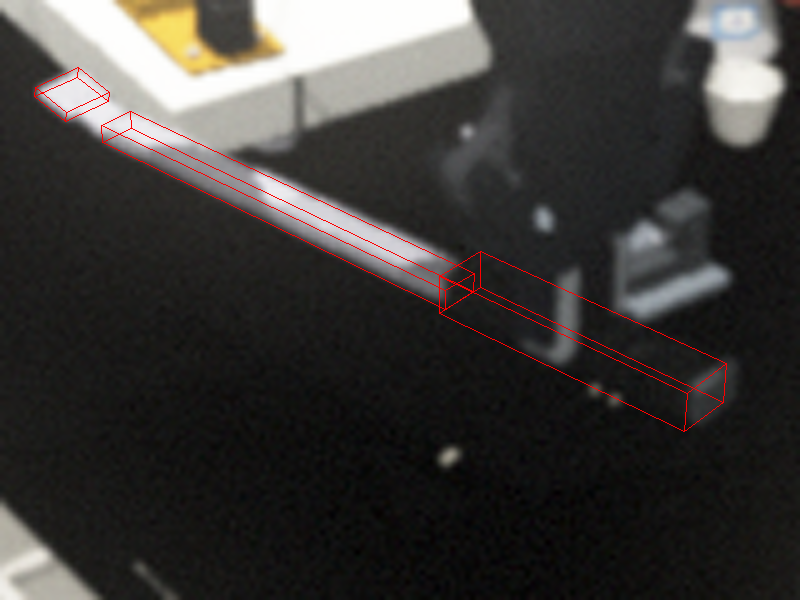

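Run:
```python
from lev import *
G=[-1.4,3.3,-2.8]
a,ra=tcp(22,37,2,-2,-5.5,G); print(a)
plan([(a+[0,-.01,.06],ra,10)],-1,2,smooth=True)
```

```text
[ 0.6032 -0.0311  0.1101]
rows 10
[-0.02, 0.07, -0.01, 0.13, -0.15, -0.03, -1, -0.07, 0.2, -0.03, 0.36, -0.42, -0.06, -1, -0.1, 0.29, -0.04, 0.52, -0.61, -0.11, -1, -0.13, 0.36, -0.06, 0.64, -0.74, -0.12, -1, -0.14, 0.37, -0.07, 0.7, -0.8, -0.14, -1, -0.15, 0.38, -0.09, 0.69, -0.81, -0.13, -1, -0.15, 0.33, -0.09, 0.64, -0.74, -0.13, -1, -0.13, 0.28, -0.07, 0.53, -0.61, -0.1, -1, -0.09, 0.18, -0.06, 0.36, -0.41, -0.07, -1, -0.03, 0.07, -0.02, 0.13, -0.16, -0.02, -1]
```

>>> {"api": "carry_out", "payload": {
  "deltas": [-0.02,0.07,-0.01,0.13,-0.15,-0.03,-1,-0.07,0.2,-0.03,0.36,-0.42,-0.06,-1,-0.1,0.29,-0.04,0.52,-0.61,-0.11,-1,-0.13,0.36,-0.06,0.64,-0.74,-0.12,-1,-0.14,0.37,-0.07,0.7,-0.8,-0.14,-1,-0.15,0.38,-0.09,0.69,-0.81,-0.13,-1,-0.15,0.33,-0.09,0.64,-0.74,-0.13,-1,-0.13,0.28,-0.07,0.53,-0.61,-0.1,-1,-0.09,0.18,-0.06,0.36,-0.41,-0.07,-1,-0.03,0.07,-0.02,0.13,-0.16,-0.02,-1]
}}

```text
clock: 5.08
position: [0.6042, -0.0401, 0.1679]
ee_rot: [-0.543, -0.422, -0.367, 0.627]
contact_force: [-0.6, -0.5, -4.3]
width: 0.0195
```

```bash
cat >> lev.py <<'E'
def look(tag,G,bar=True,tw=(245,180,375,260,6),sw=(220,170,380,280,5)):
    for n,w in(("top",tw),("scene",sw)):
        d=grab(n,tag)
        if bar:
            p,r,_=cur(); Rb=r*R.from_matrix(BASE).inv(); O=p-Rb.apply(np.array(G)*1e-3)
            T=lambda P: O+Rb.apply(P-[0,0,.008]); draw(d,BB,T,f"{n[0]}_{tag}",*w)
        else: crop(d,f"{n[0]}_{tag}",*w)
E
python3 - <<'E'
from lev import *
show()
look("2",[-1.4,3.3,-2.8])
E
```

```text
t 5.08 p [ 0.6042 -0.0401  0.1679] yaw -8.02 pitch 22.00 roll 0.15 F [-0.5968 -0.5417 -4.2951] M [ 0.2138  0.0301 -0.0081] w 0.0195
```

View pics/t_2.png

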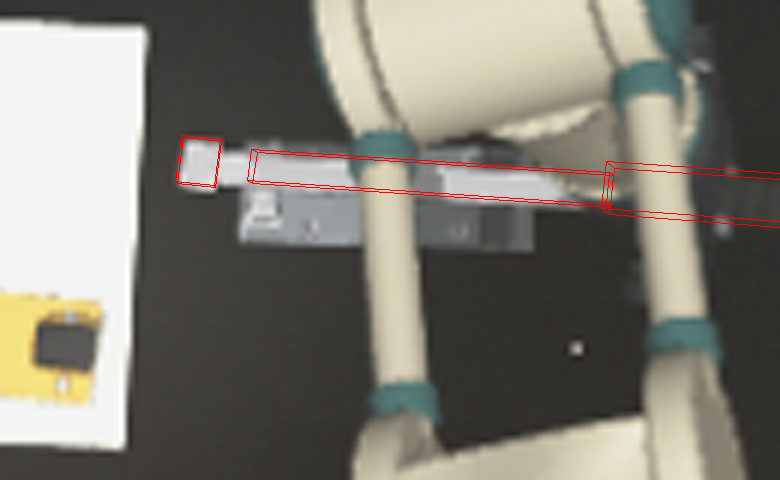

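View pics/s_2.png

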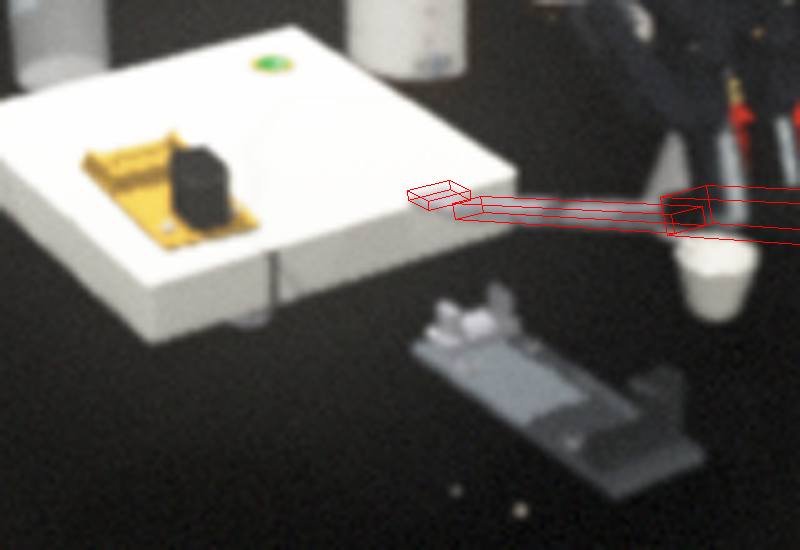

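Run:
```python
from lev import *
G=[-1.4,3.3,-2.8]
w=lambda *a:tcp(*a,-2,-5.5,G)
A=w(22,36,3)
plan([(A[0],A[1],4),(*w(22,22,3),2),(*w(20,14,3),2),(*w(18,8,3),2)],-1,3)
```

```text
rows 10
[0.206, -0.008, -0.131, 0.004, 0, 0.007, -1, 0.207, -0.007, -0.131, 0.004, -0.001, 0.006, -1, 0.206, -0.008, -0.131, 0.004, 0, 0.007, -1, 0.206, -0.008, -0.132, 0.004, 0, 0.007, -1, 0, 0, -0.116, 0, 0, 0, -1, 0, 0, -0.117, 0, 0, 0, -1, 0.06, 0, -0.063, 0, 0.25, 0, -1, 0.061, 0, -0.061, 0, 0.25, 0, -1, 0.058, 0, -0.046, 0, 0.25, 0, -1, 0.059, 0, -0.045, 0.001, 0.25, 0, -1]
```

>>> {"api": "carry_out", "payload": {
  "deltas": [0.206,-0.008,-0.131,0.004,0,0.007,-1,0.206,-0.008,-0.131,0.004,0,0.006,-1,0.206,-0.008,-0.131,0.004,0,0.007,-1,0.206,-0.008,-0.132,0.004,0,0.007,-1]
}}

```text
clock: 5.68
position: [0.6036, -0.0304, 0.1111]
ee_rot: [-0.544, -0.423, -0.365, 0.626]
contact_force: [1.7, 0.2, -2.3]
width: 0.0193
```

Run:
```python
from lev import *
show()
look("3",[-1.4,3.3,-2.8])
```

```text
t 5.67 p [ 0.6036 -0.0304  0.1111] yaw -8.23 pitch 21.98 roll -0.18 F [ 1.671   0.1838 -2.3455] M [ 0.3019 -0.2332 -0.0848] w 0.0193
```

View pics/t_3.png

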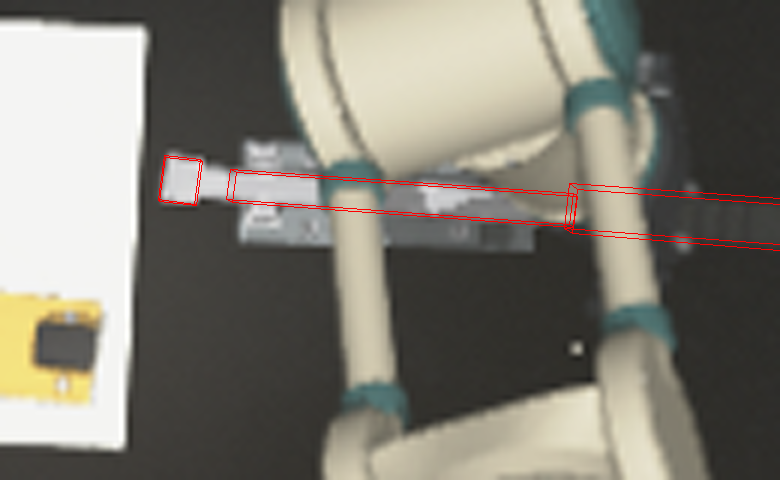

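View pics/s_3.png

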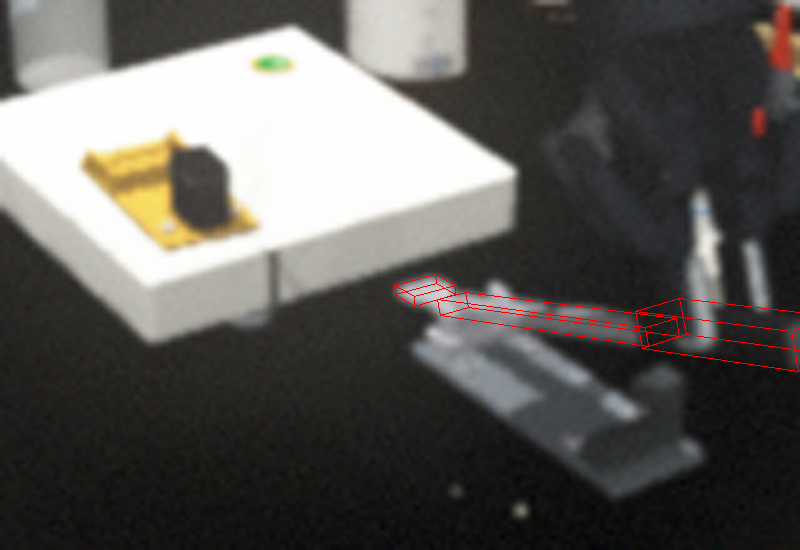

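>>> {"api": "carry_out", "payload": {
  "deltas": [0,0,-0.11,0,0,0,-1,0,0,-0.12,0,0,0,-1]
}}

```text
clock: 6.02
position: [0.6059, -0.0176, 0.1076]
ee_rot: [-0.544, -0.423, -0.365, 0.626]
contact_force: [0.3, -0.7, -2.3]
width: 0.0193
```

Run:
```python
from lev import *
show()
G=[-1.4,3.3,-2.8]
w=lambda *a:tcp(*a,-2,-5.5,G)
print(w(22,22,3)[0])
plan([(*w(20,14,3),2),(*w(18,8,3),2),(*w(16,2,2.5),2)],-1,3)
```

```text
t 6.03 p [ 0.6059 -0.0176  0.1076] yaw -8.22 pitch 22.01 roll -0.22 F [ 0.2693 -0.6698 -2.29  ] M [ 0.0953 -0.2531 -0.1431] w 0.0193
[ 0.6052 -0.017   0.1054]
rows 6
[0.075, -0.007, -0.074, -0.014, 0.251, -0.022, -1, 0.077, -0.007, -0.072, -0.013, 0.251, -0.023, -1, 0.058, 0, -0.046, 0, 0.25, 0, -1, 0.059, 0, -0.045, 0, 0.25, 0, -1, 0.061, 0, -0.046, 0, 0.25, 0, -1, 0.061, 0, -0.045, 0, 0.25, 0, -1]
```

>>> {"api": "carry_out", "payload": {
  "deltas": [0,0,0,0,0,0,-1]
}}

```text
clock: 6.15
position: [0.606, -0.0169, 0.1072]
ee_rot: [-0.544, -0.424, -0.366, 0.625]
contact_force: [0.5, -0.5, -4.1]
width: 0.0192
```

Run:
```python
from lev import *
show()
look("4",[-1.4,3.3,-2.8])
```

```text
t 6.15 p [ 0.606  -0.0169  0.1072] yaw -8.18 pitch 21.95 roll -0.21 F [ 0.4611 -0.4933 -4.1496] M [ 0.3044 -0.3664 -0.1668] w 0.0192
```

View pics/t_4.png

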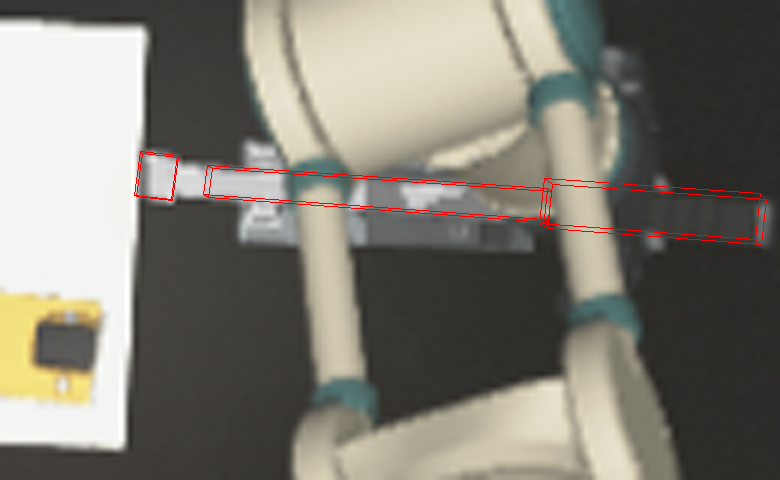

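View pics/s_4.png

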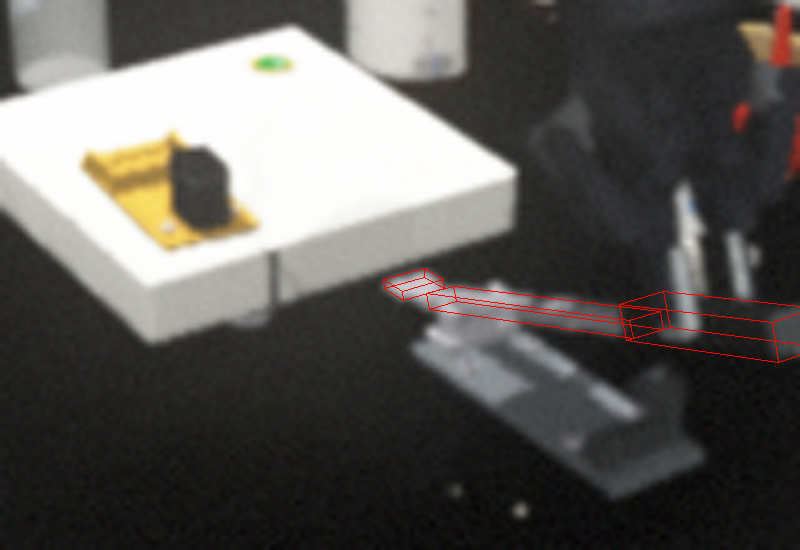

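>>> {"api": "carry_out", "payload": {
  "deltas": [0.075,-0.007,-0.074,-0.014,0.25,-0.022,-1,0.077,-0.007,-0.072,-0.013,0.25,-0.023,-1,0,0,0,0,0,0,-1]
}}

```text
clock: 6.62
position: [0.6056, -0.013, 0.0951]
ee_rot: [-0.536, -0.434, -0.376, 0.619]
contact_force: [2.5, -0.1, -3.5]
width: 0.0191
```

Run:
```python
from lev import *
show()
G=[-1.4,3.3,-2.8]
w=lambda *a:tcp(*a,-2,-5.5,G)
print(w(20,14,3)[0])
plan([(*w(18,8,3),2),(*w(16,2,2.5),2)],-1,3)
```

```text
t 6.62 p [ 0.6056 -0.013   0.0951] yaw -8.15 pitch 19.93 roll 0.02 F [ 2.5372 -0.0627 -3.5375] M [ 0.2941 -0.6077 -0.2355] w 0.0191
[ 0.6058 -0.0128  0.0959]
rows 4
[0.051, 0.001, -0.046, -0.006, 0.241, 0.005, -1, 0.051, 0.001, -0.045, -0.006, 0.241, 0.005, -1, 0.061, 0, -0.046, 0, 0.25, 0, -1, 0.061, 0, -0.045, 0, 0.25, 0, -1]
```

>>> {"api": "carry_out", "payload": {
  "deltas": [0,0.035,0,0,0,0,-1,0,0,0,0,0,0,-1]
}}

```text
clock: 6.88
position: [0.6072, -0.0131, 0.0953]
ee_rot: [-0.537, -0.433, -0.377, 0.619]
contact_force: [1.6, 0.3, -3.9]
width: 0.0189
```

Run:
```python
from lev import *
show()
look("5",[-1.4,3.3,-2.8],tw=(265,190,365,230,8))
p,r,s=cur()
t=load("top",0)
for u,v,z in [(302,172,.032),(338.5,167,.055)]: print(px2w(t,u,v,z))
```

```text
t 6.88 p [ 0.6072 -0.0131  0.0953] yaw -8.05 pitch 20.01 roll 0.12 F [ 1.6022  0.2592 -3.8597] M [ 0.2141 -0.2995 -0.1729] w 0.0189
[0.7579 0.1279 0.032 ]
[0.7676 0.0132 0.055 ]
```

View pics/t_5.png

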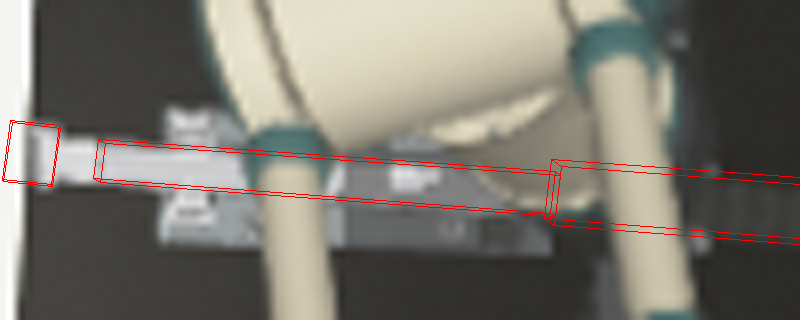

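View pics/s_5.png

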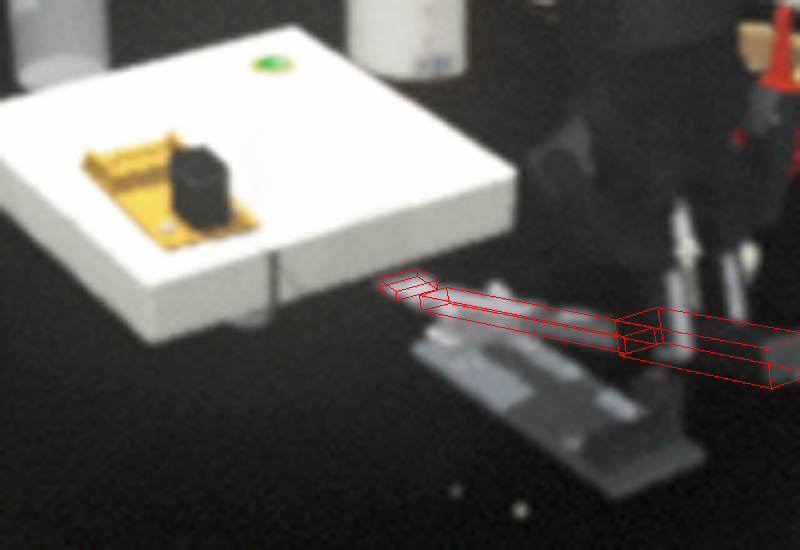

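```bash
sed -i 's/ST=np.array(\[.6356,.1725\])/ST=np.array([.6372,.1725])/' lev.py
python3 - <<'E'
from lev import *
G=[-1.4,3.3,-2.8]
w=lambda *a:tcp(*a,-1,-5.8,G)
print(w(20,14,3)[0])
plan([(*w(18.5,9,3),2),(*w(17,4,3),2),(*w(15,0,2.5),2)],-1,3)
E
```

```text
[ 0.6074 -0.0127  0.0959]
rows 6
[0.038, 0.002, -0.041, 0.041, 0.188, -0.001, -1, 0.038, 0.001, -0.04, 0.041, 0.189, -0.002, -1, 0.043, 0, -0.039, 0, 0.187, 0, -1, 0.043, 0, -0.038, 0, 0.188, 0, -1, 0.06, 0, -0.029, 0, 0.25, 0, -1, 0.061, 0, -0.028, 0, 0.25, 0, -1]
```

>>> {"api": "carry_out", "payload": {
  "deltas": [0.038,0.002,-0.041,0.041,0.188,0,-1,0.038,0,-0.04,0.041,0.188,0,-1,0.043,0,-0.039,0,0.188,0,-1,0.043,0,-0.038,0,0.188,0,-1]
}}

```text
clock: 7.48
position: [0.608, -0.0074, 0.0828]
ee_rot: [-0.525, -0.451, -0.389, 0.608]
contact_force: [1.5, 0.5, -3.1]
width: 0.0194
```

Run:
```python
from lev import *
show()
G=[-1.4,3.3,-2.8]
w=lambda *a:tcp(*a,-1,-5.8,G)
print(w(17,4,3)[0])
plan([(*w(15,0,2.5),2)],-1,3)
```

```text
t 7.47 p [ 0.608  -0.0074  0.0828] yaw -8.41 pitch 16.95 roll 0.00 F [ 1.54    0.5101 -3.099 ] M [ 0.1058 -0.0211  0.0326] w 0.0194
[ 0.6082 -0.0074  0.0831]
rows 2
[0.058, 0.001, -0.029, -0.001, 0.244, 0, -1, 0.058, 0.002, -0.028, 0, 0.244, 0, -1]
```

>>> {"api": "carry_out", "payload": {
  "deltas": [0.058,0,-0.029,0,0.244,0,-1,0.058,0,-0.028,0,0.244,0,-1,0,0,0,0,0,0,-1]
}}

```text
clock: 7.85
position: [0.6082, -0.0066, 0.0752]
ee_rot: [-0.518, -0.461, -0.397, 0.601]
contact_force: [-0.5, -0.2, -3.4]
width: 0.0194
```

Run:
```python
from lev import *
show()
G=[-1.4,3.3,-2.8]
w=lambda *a:tcp(*a,-1,-5.8,G)
print(w(15,0,2.5)[0])
plan([(*w(14,0,1),2),(*w(13.5,0,0),2),(*w(13,0,-1),2)],-1,3)
look("6",G,tw=(255,190,365,230,7))
```

```text
t 7.85 p [ 0.6082 -0.0066  0.0752] yaw -8.44 pitch 15.04 roll -0.00 F [-0.5146 -0.1865 -3.3955] M [ 0.0671 -0.035   0.0459] w 0.0194
[ 0.6084 -0.0062  0.0751]
rows 6
[0.04, 0.001, -0.002, -0.005, 0.13, 0.001, -1, 0.04, 0.001, -0.001, -0.005, 0.129, 0.001, -1, 0.022, 0, 0.001, 0, 0.063, 0, -1, 0.022, 0, 0.001, 0, 0.062, 0, -1, 0.022, 0, 0.001, 0, 0.063, 0, -1, 0.023, 0, 0.001, 0, 0.062, 0, -1]
```

View pics/t_6.png

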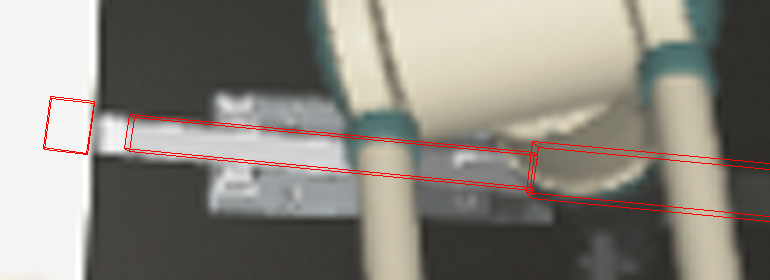

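View pics/s_6.png

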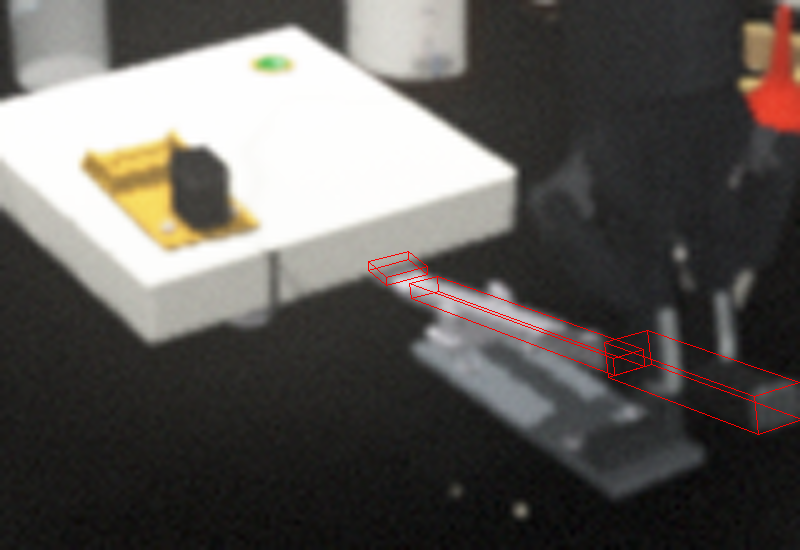

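>>> {"api": "carry_out", "payload": {
  "deltas": [0.04,0,0,0,0.13,0,-1,0.04,0,0,0,0.13,0,-1,0.022,0,0,0,0.062,0,-1,0.022,0,0,0,0.062,0,-1,0,0,0,0,0,0,-1]
}}

```text
clock: 8.57
position: [0.6083, -0.0081, 0.0683]
ee_rot: [-0.513, -0.469, -0.404, 0.594]
contact_force: [-0.6, 0.5, -3.1]
width: 0.0192
```

Run:
```python
from lev import *
show()
G=[-1.4,3.3,-2.8]
w=lambda *a:tcp(*a,-1,-5.8,G)
print(w(13.5,0,0)[0])
```

```text
t 8.57 p [ 0.6083 -0.0081  0.0683] yaw -8.42 pitch 13.50 roll -0.04 F [-0.6486  0.4656 -3.079 ] M [0.1405 0.0597 0.016 ] w 0.0192
[ 0.6081 -0.0084  0.068 ]
```

>>> {"api": "carry_out", "payload": {
  "deltas": [0.02,0,0,0,0,0,-1,0.02,0,0,0,0,0,-1,0,0,0,0,0,0,-1]
}}

```text
clock: 8.95
position: [0.6084, -0.0086, 0.066]
ee_rot: [-0.513, -0.469, -0.404, 0.594]
contact_force: [-0.5, -1.2, -1.8]
width: 0.0192
```

Run:
```python
from lev import *
show()
```

```text
t 8.95 p [ 0.6084 -0.0086  0.066 ] yaw -8.42 pitch 13.50 roll -0.06 F [-0.5029 -1.2433 -1.8101] M [ 0.2436 -0.0194  0.0435] w 0.0192
```

Run:
```python
from lev import *
G=[-1.4,3.3,-2.8]
w=lambda *a:tcp(*a,-1,-5.8,G)
plan([(*w(11.5,0,-2),3),(*w(9.5,0,-2),3)],-1,3)
```

```text
rows 6
[0.038, -0.002, 0.003, -0.001, 0.167, -0.005, -1, 0.037, -0.002, 0.004, -0.002, 0.167, -0.005, -1, 0.038, -0.001, 0.004, -0.001, 0.167, -0.005, -1, 0.037, 0, 0.002, 0, 0.167, 0, -1, 0.037, 0, 0.002, 0, 0.166, 0, -1, 0.038, 0, 0.002, 0, 0.167, 0, -1]
```

>>> {"api": "carry_out", "payload": {
  "deltas": [0.038,0,0.003,0,0.167,0,-1,0.038,0,0.003,0,0.167,0,-1,0.038,0,0.003,0,0.167,0,-1,0.037,0,0.002,0,0.167,0,-1,0.037,0,0.002,0,0.167,0,-1,0.037,0,0.002,0,0.167,0,-1,0,0,0,0,0,0,-1]
}}

```text
clock: 9.82
position: [0.6082, -0.0116, 0.0543]
ee_rot: [-0.499, -0.49, -0.422, 0.577]
contact_force: [-1.3, 4.6, 6.4]
width: 0.0193
```

Run:
```python
from lev import *
show()
G=[-1.4,3.3,-2.8]
w=lambda *a:tcp(*a,-1,-5.8,G)
print(w(9.5,0,-2)[0])
plan([(*w(7.5,0,-2),3),(*w(5.5,0,-2),3)],-1,3)
```

```text
t 9.82 p [ 0.6082 -0.0116  0.0543] yaw -8.45 pitch 9.40 roll -0.13 F [-1.3031  4.6276  6.3738] M [0.7669 0.3289 0.0427] w 0.0193
[ 0.6075 -0.0123  0.0531]
rows 6
[0.045, -0.003, 0.005, -0.004, 0.158, -0.011, -1, 0.044, -0.004, 0.006, -0.003, 0.159, -0.01, -1, 0.044, -0.003, 0.006, -0.004, 0.158, -0.011, -1, 0.037, 0, 0.002, 0, 0.167, 0, -1, 0.038, 0, 0.002, 0, 0.166, 0, -1, 0.037, 0, 0.002, 0, 0.167, 0, -1]
```

>>> {"api": "carry_out", "payload": {
  "deltas": [0.042,0,0.003,0,0.165,0,-1,0.042,0,0.003,0,0.165,0,-1,0.042,0,0.003,0,0.165,0,-1,0.038,0,0.002,0,0.167,0,-1,0.038,0,0.002,0,0.167,0,-1,0.038,0,0.002,0,0.167,0,-1,0,0,0,0,0,0,-1]
}}

```text
clock: 10.7
position: [0.609, -0.0138, 0.041]
ee_rot: [-0.485, -0.511, -0.439, 0.559]
contact_force: [-0.8, 6.4, 10.7]
width: 0.0194
```

Run:
```python
from lev import *
show()
G=[-1.4,3.3,-2.8]
w=lambda *a:tcp(*a,-1,-5.8,G)
print(w(5.5,0,-2)[0])
plan([(*w(3.5,0,-2),3),(*w(2.5,0,-2),2)],-1,3)
look("7",G,tw=(255,190,365,230,7))
```

```text
t 10.70 p [ 0.609  -0.0138  0.041 ] yaw -8.40 pitch 5.36 roll -0.28 F [-0.8043  6.4143 10.6649] M [1.0157 0.184  0.3317] w 0.0194
[ 0.6071 -0.0149  0.0399]
rows 5
[0.044, -0.01, 0.009, 0, 0.155, -0.023, -1, 0.044, -0.009, 0.009, 0.001, 0.155, -0.024, -1, 0.043, -0.01, 0.009, 0, 0.155, -0.023, -1, 0.028, 0, 0.002, 0, 0.125, 0, -1, 0.028, 0, 0.002, 0, 0.125, 0, -1]
```

View pics/t_7.png

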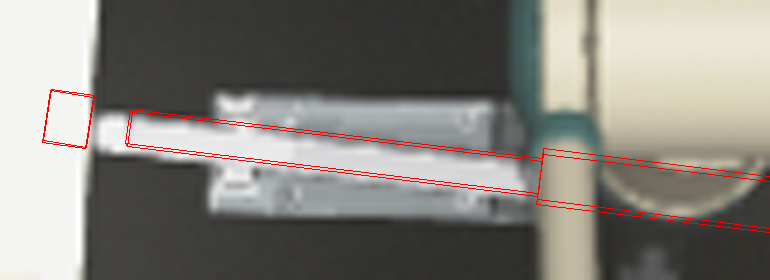

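View pics/s_7.png

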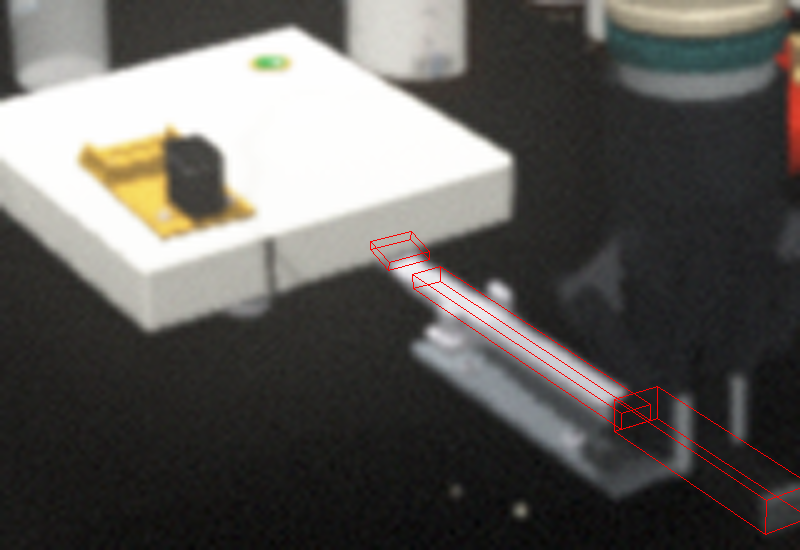

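Run:
```python
from lev import *
G=[-1.4,3.3,-2.8]
w=lambda *a:tcp(*a,-.5,-6.3,G)
p,r=plan([(*w(4,0,-2),3),(*w(2.8,0,-2),3)],-1,3)
```

```text
rows 6
[0.035, -0.016, 0.008, 0.043, 0.114, -0.027, -1, 0.035, -0.016, 0.008, 0.042, 0.115, -0.028, -1, 0.035, -0.016, 0.009, 0.043, 0.114, -0.027, -1, 0.022, 0, 0.001, 0, 0.1, 0, -1, 0.023, 0, 0.001, 0, 0.1, 0, -1, 0.022, 0, 0.002, 0, 0.1, 0, -1]
```

>>> {"api": "carry_out", "payload": {
  "deltas": [0.035,-0.016,0.006,0.043,0.115,0,-1,0.035,-0.016,0.006,0.043,0.115,0,-1,0.035,-0.016,0.006,0.043,0.115,0,-1,0.023,0,0.002,0,0.1,0,-1,0.023,0,0.002,0,0.1,0,-1,0.023,0,0.002,0,0.1,0,-1,0,0,0,0,0,0,-1]
}}

```text
clock: 11.68
position: [0.6076, -0.0146, 0.0315]
ee_rot: [-0.473, -0.527, -0.446, 0.548]
contact_force: [2.2, 10.3, 11.0]
width: 0.0193
```

Run:
```python
from lev import *
show()
G=[-1.4,3.3,-2.8]
w=lambda *a:tcp(*a,-.5,-6.3,G)
print(w(2.8,0,-2)[0])
look("8",G,tw=(255,190,365,230,7))
plan([(*w(1.5,0,-2),3)],-1,3)
```

```text
t 11.68 p [ 0.6076 -0.0146  0.0315] yaw -8.92 pitch 2.66 roll -0.53 F [ 2.1748 10.2547 11.0176] M [ 1.6258 -0.236   0.5299] w 0.0193
[ 0.6058 -0.0158  0.0309]
rows 3
[0.028, -0.009, 0.01, -0.001, 0.098, -0.044, -1, 0.027, -0.009, 0.009, 0, 0.098, -0.045, -1, 0.028, -0.01, 0.01, -0.001, 0.098, -0.044, -1]
```

View pics/t_8.png

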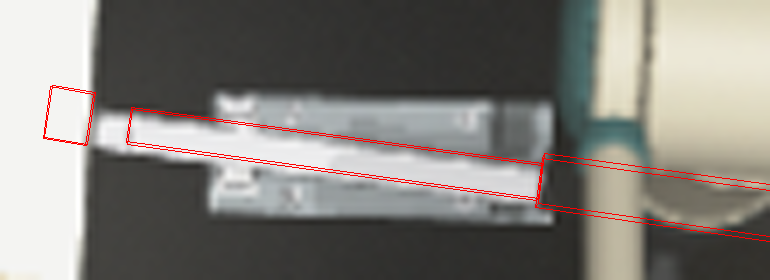

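View pics/s_8.png

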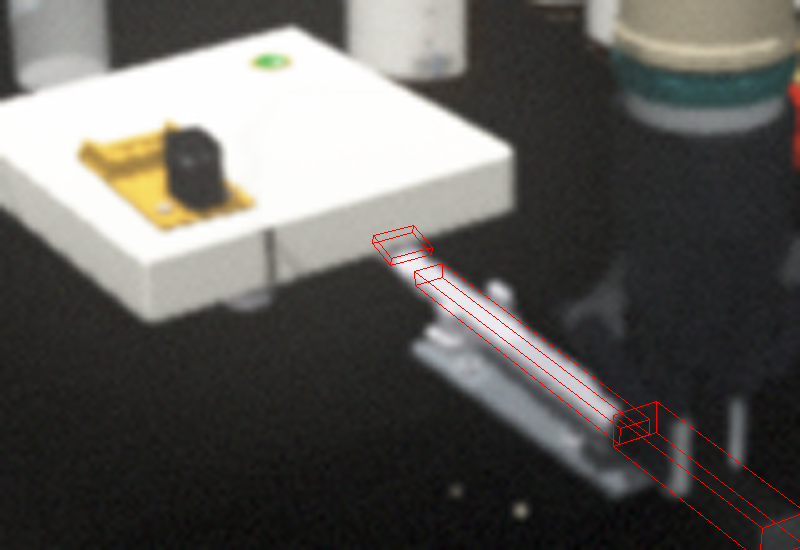

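>>> {"api": "carry_out", "payload": {
  "deltas": [0.026,0,-0.012,0,0.09,0,-1,0.026,0,-0.006,0,0.09,0,-1,0.026,0,0,0,0.09,0,-1,0,0,0,0,0,0,-1]
}}

```text
clock: 12.28
position: [0.6076, -0.0149, 0.027]
ee_rot: [-0.469, -0.531, -0.45, 0.543]
contact_force: [1.6, 6.3, 13.3]
width: 0.0192
```

Run:
```python
from lev import *
show()
G=[-1.4,3.3,-2.8]
look("9",G,tw=(255,190,365,230,7),sw=(290,210,380,280,8))
```

```text
t 12.28 p [ 0.6076 -0.0149  0.027 ] yaw -8.88 pitch 1.69 roll -0.53 F [ 1.6306  6.2839 13.319 ] M [ 1.2171 -0.1451  0.5012] w 0.0192
```

View pics/s_9.png

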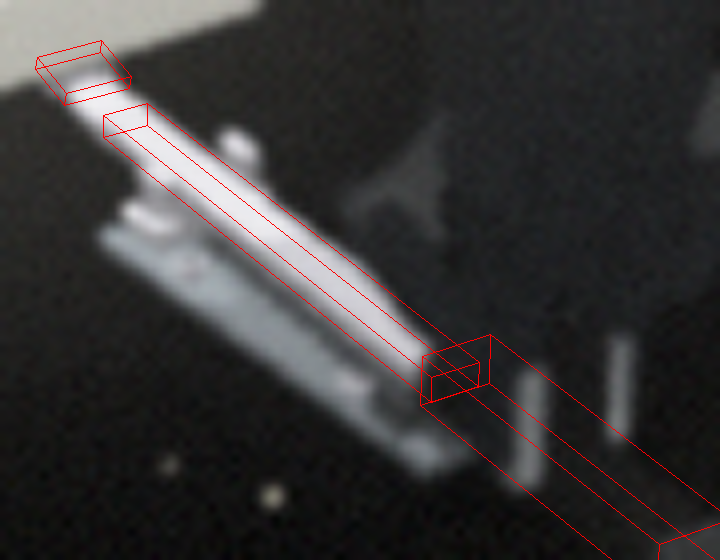

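>>> {"api": "carry_out", "payload": {
  "deltas": [0,0.042,0,-0.172,0,0,-1,0,0.042,0,-0.172,0,0,-1,0,0.042,0,-0.172,0,0,-1,0,0.042,0,-0.172,0,0,-1]
}}

```text
clock: 12.88
position: [0.6139, -0.0159, 0.0258]
ee_rot: [-0.479, -0.519, -0.465, 0.534]
contact_force: [-3.1, 5.5, 11.5]
width: 0.0197
```

Run:
```python
from lev import *
show()
```

```text
t 12.88 p [ 0.6139 -0.0159  0.0258] yaw -6.24 pitch 1.70 roll 0.02 F [-3.1203  5.477  11.4967] M [ 1.2501  0.6608 -0.2318] w 0.0197
```

>>> {"api": "carry_out", "payload": {
  "deltas": [-0.006,0.042,0,-0.172,0,0,-1,-0.006,0.042,0,-0.172,0,0,-1,0,0.042,0,-0.172,0,0,-1,0,0.042,0,-0.172,0,0,-1,0,0,0,0,0,0,-1]
}}

```text
clock: 13.5
position: [0.6242, -0.0171, 0.0265]
ee_rot: [-0.492, -0.507, -0.478, 0.523]
contact_force: [-3.3, 5.3, 10.3]
width: 0.0195
```

Run:
```python
from lev import *
show()
G=[-1.4,3.3,-2.8]
look("10",G,tw=(255,190,365,230,7),sw=(290,210,380,280,8))
```

```text
t 13.50 p [ 0.6242 -0.0171  0.0265] yaw -3.47 pitch 1.73 roll 0.07 F [-3.3127  5.3414 10.2742] M [ 1.0547  0.5922 -0.0978] w 0.0195
```

View pics/t_10.png

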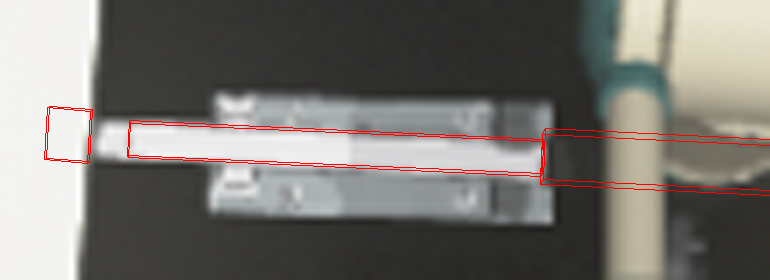

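View pics/s_10.png

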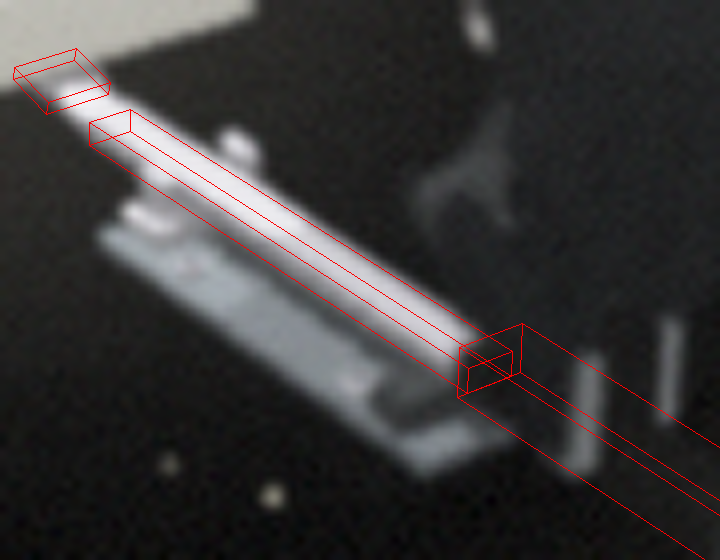

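Run:
```python
from lev import *
t=load("top","10"); crop(t,"z10",310,195,345,230,14,5)
s=load("scene","10"); crop(s,"zs10",325,235,375,275,14,5)
a=cv2.imread("pics/z10.png"); b=cv2.imread("pics/zs10.png"); h=max(a.shape[0],b.shape[0])
a=cv2.copyMakeBorder(a,0,h-a.shape[0],0,0,0);b=cv2.copyMakeBorder(b,0,h-b.shape[0],0,0,0)
o=np.hstack([a,b]); print(o.shape); cv2.imwrite("pics/zz10.png",cv2.resize(o,(800,int(o.shape[0]*800/o.shape[1]))))
```

```text
(560, 1190, 3)
```

View pics/zz10.png

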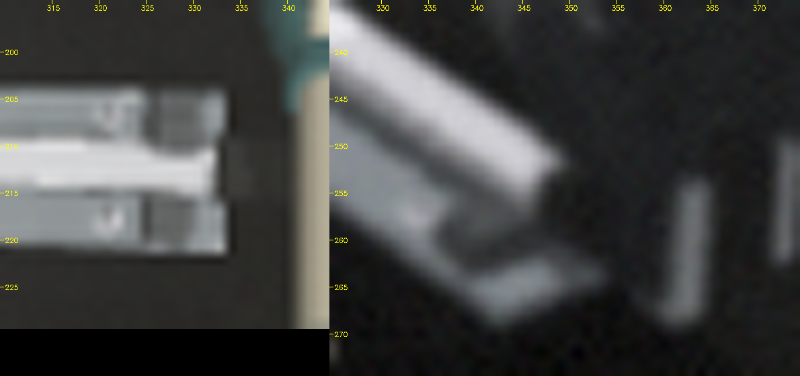

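>>> {"api": "carry_out", "payload": {
  "deltas": [0,0.035,0,-0.14,0,0,-1,0,0.025,0,-0.09,0,0,-1,0,0,0,0,0,0,-1]
}}

```text
clock: 13.98
position: [0.6274, -0.0173, 0.0264]
ee_rot: [-0.495, -0.503, -0.482, 0.519]
contact_force: [-3.4, 4.9, 10.7]
width: 0.0194
```

Run:
```python
from lev import *
show()
t=grab("top","11"); crop(t,"z11",310,195,345,230,14,5)
```

```text
t 13.97 p [ 0.6274 -0.0173  0.0264] yaw -2.54 pitch 1.73 roll 0.14 F [-3.3971  4.8713 10.7168] M [ 1.0083  0.6643 -0.0564] w 0.0194
```

View pics/z11.png

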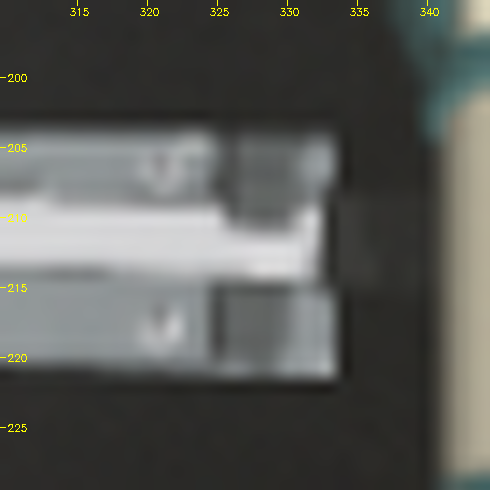

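>>> {"api": "carry_out", "payload": {
  "deltas": [0,0.02,0,-0.04,0,0,-1,-0.016,0,0,0,-0.06,0,-1,-0.016,0,0,0,-0.06,0,-1,-0.016,0,0,0,-0.06,0,-1,0,0,0,0,0,0,-1]
}}

```text
clock: 14.65
position: [0.6285, -0.0173, 0.0292]
ee_rot: [-0.499, -0.498, -0.48, 0.522]
contact_force: [-2.4, 5.4, 10.1]
width: 0.0194
```

Run:
```python
from lev import *
show()
```

```text
t 14.65 p [ 0.6285 -0.0173  0.0292] yaw -2.35 pitch 2.48 roll 0.15 F [-2.3703  5.3651 10.0769] M [ 0.9667  0.6533 -0.0036] w 0.0194
```

>>> {"api": "carry_out", "payload": {
  "deltas": [-0.016,0,0,0,-0.06,0,-1,-0.016,0,0,0,-0.06,0,-1,0,0,0,0,0,0,-1]
}}

```text
clock: 15.02
position: [0.6285, -0.0173, 0.0301]
ee_rot: [-0.501, -0.496, -0.478, 0.524]
contact_force: [-3.0, 4.7, 6.5]
width: 0.0193
```

Run:
```python
from lev import *
show()
```

```text
t 15.03 p [ 0.6285 -0.0173  0.0301] yaw -2.35 pitch 2.96 roll 0.18 F [-2.9513  4.6978  6.4812] M [1.0982 0.5806 0.0273] w 0.0193
```

>>> {"api": "carry_out", "payload": {
  "deltas": [-0.012,-0.006,-0.01,0,0,0,-1,-0.008,-0.006,-0.01,0,0,0,-1,0,0,0,0,0,0,-1]
}}

```text
clock: 15.4
position: [0.6284, -0.0173, 0.0303]
ee_rot: [-0.502, -0.496, -0.477, 0.524]
contact_force: [-0.8, 2.0, 1.5]
width: 0.0194
```

Run:
```python
from lev import *
show()
```

```text
t 15.40 p [ 0.6284 -0.0173  0.0303] yaw -2.33 pitch 3.07 roll 0.14 F [-0.832   1.9886  1.4594] M [ 0.5508  0.2464 -0.0628] w 0.0194
```

>>> {"api": "carry_out", "payload": {
  "deltas": [-0.005,0,-0.004,0,0,0,-1,0,0,0,0,0,0,0,0,0,0,0,0,0,0.2,0,0,0,0,0,0,0.2]
}}

```text
clock: 15.9
position: [0.6287, -0.017, 0.0308]
ee_rot: [-0.502, -0.496, -0.477, 0.524]
contact_force: [1.1, 0.7, -0.1]
width: 0.051
```

Run:
```python
from lev import *
show()
t=grab("top","12"); crop(t,"z12",190,175,345,265,5)
s=grab("scene","12"); crop(s,"zs12",200,170,400,290,4)
```

```text
t 15.90 p [ 0.6287 -0.017   0.0308] yaw -2.33 pitch 3.07 roll 0.10 F [ 1.1221  0.7408 -0.0584] M [ 0.0413 -0.0062  0.0345] w 0.0510
```

View pics/z12.png

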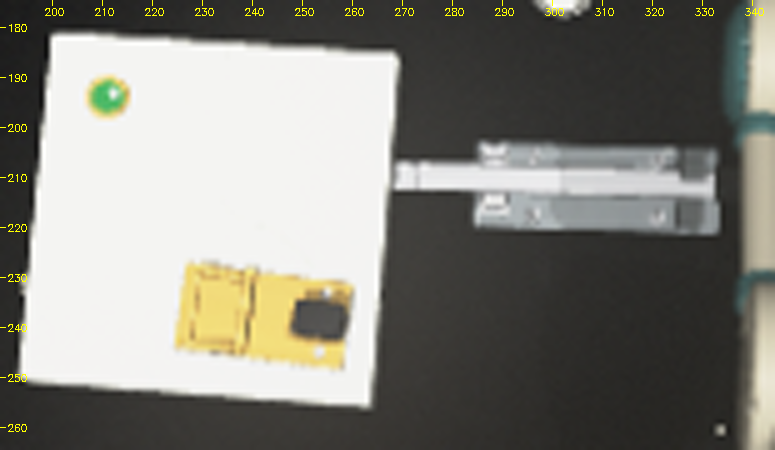

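View pics/zs12.png

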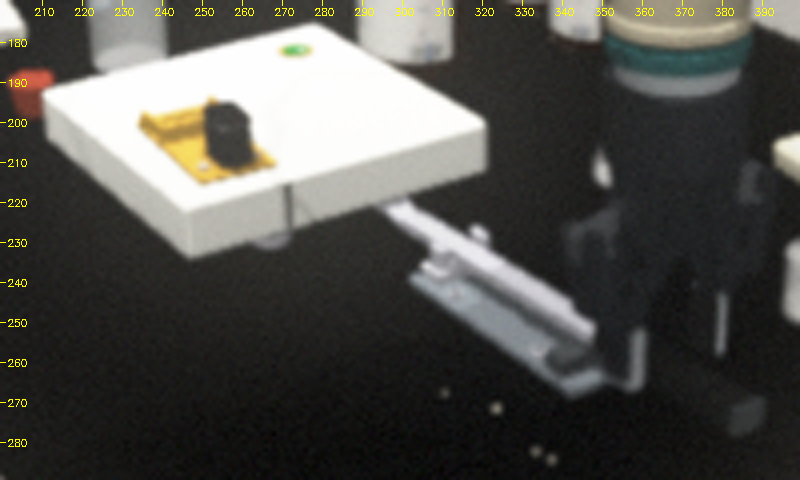

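Run:
```python
from lev import *
t=load("top","12"); s=load("scene","12"); t0=load("top",0); s0=load("scene",0)
import itertools
def corners(t,R3):
    g=cv2.cvtColor(t["color"],cv2.COLOR_RGB2GRAY)
    m=(g[170:265,185:275]>190).astype(np.uint8)
    # line fits on edges with subpixel threshold
    def edge(axis,rng,lo,hi,rev):
        pts=[]
        for k in rng:
            prof=g[k,lo:hi].astype(float) if axis=='u' else g[lo:hi,k].astype(float)
            idx=range(len(prof)-1) if not rev else range(len(prof)-2,-1,-1)
            for i in idx:
                a,b=prof[i],prof[i+1]
                if (a-140)*(b-140)<0:
                    x=lo+i+(140-a)/(b-a); pts.append((x,k) if axis=='u' else (k,x)); break
        return np.array(pts)
    L=edge('u',range(192,242),188,215,False); Rr=edge('u',range(192,202),255,280,True)
    Rr=np.vstack([Rr,edge('u',range(218,246),255,280,True)])
    T=edge('v',range(206,260),172,195,False); B=edge('v',range(202,258),240,265,True)
    def fit(P): 
        vx,vy,x,y=cv2.fitLine(P.astype(np.float32),cv2.DIST_HUBER,0,.01,.01).ravel(); return np.array([x,y]),np.array([vx,vy])
    def inter(a,b):
        M=np.c_[a[1],-b[1]]; k=np.linalg.solve(M,b[0]-a[0]); return a[0]+k[0]*a[1]
    L,Rr,T,B=map(fit,(L,Rr,T,B))
    return [inter(T,L),inter(T,Rr),inter(B,Rr),inter(B,L)]
for tt,zz in((t0,(.059,.0527,.0527,.059)),(t,(.058,.0637,.0637,.058))):
    c=corners(tt,0); w=[px2w(tt,*p,z) for p,z in zip(c,zz)]
    print(np.round(c,1).tolist()); print(np.array(w))
    w=np.array(w); print("ctr",w.mean(0),"yaw",np.degrees(np.arctan2((w[1]-w[2])[1],(w[1]-w[2])[0])),np.degrees(np.arctan2((w[0]-w[3])[1],(w[0]-w[3])[0])),np.degrees(-np.arctan2((w[0]-w[1])[0],(w[0]-w[1])[1])),np.degrees(-np.arctan2((w[3]-w[2])[0],(w[3]-w[2])[1])))
crop(s,"m12",235,195,335,250,8,5)
```

```text
[[199.39999389648438, 180.60000610351562], [269.29998779296875, 184.0], [265.29998779296875, 254.5], [194.1999969482422, 250.89999389648438]]
[[0.7281 0.4522 0.059 ]
 [0.7154 0.2323 0.0527]
 [0.4945 0.246  0.0527]
 [0.5069 0.4657 0.059 ]]
ctr [0.6112 0.349  0.0558] yaw -3.543647156040526 -3.478035044885122 -3.282774557275109 -3.2173150025828483
[[199.8000030517578, 180.8000030517578], [269.6000061035156, 185.10000610351562], [263.79998779296875, 256.20001220703125], [193.0, 250.8000030517578]]
[[0.7279 0.4514 0.058 ]
 [0.7097 0.231  0.0637]
 [0.4887 0.2504 0.0637]
 [0.5071 0.4697 0.058 ]]
ctr [0.6083 0.3506 0.0609] yaw -5.0107210909129085 -4.7288250157642135 -4.702040837478805 -4.797727350709071
```

View pics/m12.png

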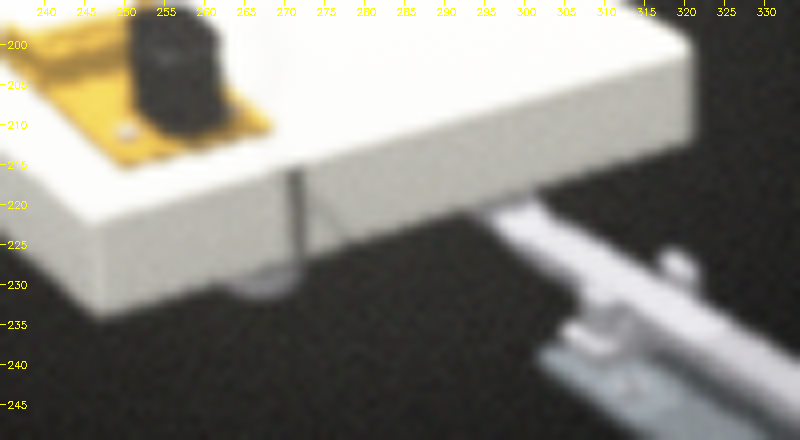

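Run:
```python
from lev import *
t=load("top","12"); s=load("scene","12")
# slab top plane z at world y: 
zt=lambda y: .0637+(.058-.0637)*(y-.2407)/.22
P=[(227.3,226.6),(260.3,231.3),(258.6,248),(224.8,244.3)]
W=[px2w(t,u,v,zt(.36 if u<240 else .26)+.005) for u,v in P]
print(np.array(W)); 
print("yaw",np.degrees(-np.arctan2(W[0][0]-W[1][0],W[0][1]-W[1][1])),np.degrees(-np.arctan2(W[3][0]-W[2][0],W[3][1]-W[2][1])))
K=[(248.5,232.8),(260,234.6),(259,243),(247.5,241.5)]
KW=np.array([px2w(t,u,v,zt(.275)+.041) for u,v in K]); print(KW,KW.mean(0))
print("zslab at knob",zt(.275))
# mark
for u,v,z in [(271.3,216,.0637),(272.5,228,.0278)]: print("mark",px2w(s,u,v,z))
print("edge scene corners",px2w(s,321,200,.0637),px2w(s,246.5,222,.0637), "low",px2w(s,321.3,212.5,.028),px2w(s,247,234.5,.028))
print("foot visible ctr",px2w(s,267.5,230,.012),px2w(s,261,232,.0105),px2w(s,272,231,.0105))
crop(t,"zt12",220,220,270,260,15,5)
```

```text
[[0.5806 0.3622 0.0656]
 [0.5648 0.2603 0.0682]
 [0.5136 0.2658 0.0682]
 [0.526  0.3697 0.0656]]
yaw -8.839438780120275 -6.82315943943304
[[0.5569 0.2939 0.1038]
 [0.5511 0.2596 0.1038]
 [0.526  0.2627 0.1038]
 [0.5308 0.2969 0.1038]] [0.5412 0.2783 0.1038]
zslab at knob 0.06281131818181819
mark [0.5559 0.2413 0.0637]
mark [0.5601 0.2439 0.0278]
edge scene corners [0.7103 0.237  0.0637] [0.4912 0.2518 0.0637] low [0.7105 0.2349 0.028 ] [0.4921 0.2544 0.028 ]
foot visible ctr [0.5602 0.2669 0.012 ] [0.5428 0.2705 0.0105] [0.5678 0.2579 0.0105]
```

View pics/zt12.png

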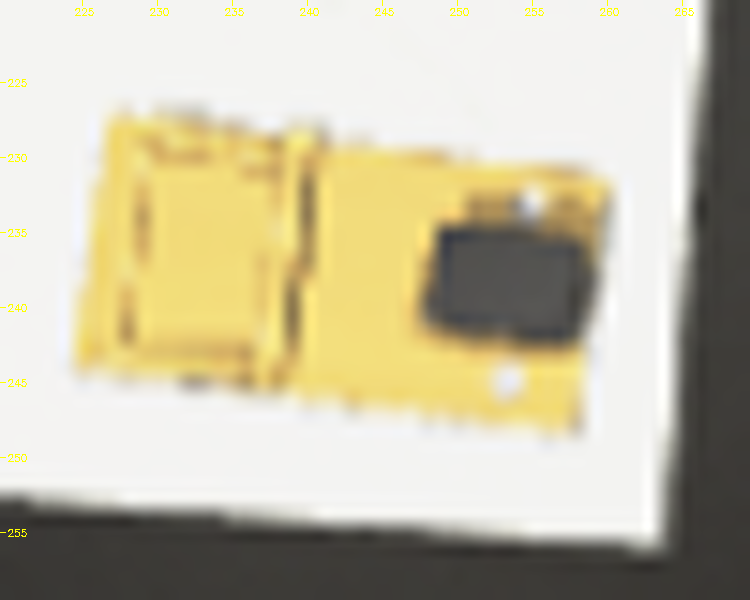

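>>> {"api": "carry_out", "payload": {
  "deltas": [-0.3,0,0,0,0,0,0.2,-0.6,0,0,0,0,0,0.2,-0.9,0,0,0,0,0,0.2]
}}

```text
clock: 16.38
position: [0.6276, -0.011, 0.138]
ee_rot: [-0.501, -0.495, -0.478, 0.525]
contact_force: [-0.0, -0.2, -0.1]
width: 0.0512
```

Run:
```python
from lev import *
t=load("top","12")
pts=np.array([px2w(t,u,v) for u in range(203,262,3) for v in range(184,223,3)])
A=np.c_[pts[:,0]-.6,pts[:,1]-.35,np.ones(len(pts))]; c,*_=np.linalg.lstsq(A,pts[:,2],rcond=None); print(c, "at knob",c@[-.06,.278-.35,1])
kn=np.array([px2w(t,u,v) for u in range(250,258) for v in range(236,241)]); print(kn.mean(0))
show()
yaw=-7.8; K=np.array([.5405,.2782,.0628]); Rt=Rtool(yaw,1.7); n=Rbar(yaw,1.7).apply([0,0,1])
tgt=K+n*.0105; print(tgt)
plan([((.57,.15,.17),Rtool(-5,2),5),(tgt+n*.075,Rt,4),(tgt,Rt,3)],0.2,3)
```

```text
[-0.8894 -0.226   0.1153] at knob 0.18496306619562414
[0.5411 0.279  0.1042]
t 16.38 p [ 0.6276 -0.011   0.138 ] yaw -2.32 pitch 3.05 roll 0.36 F [-0.0407 -0.171  -0.1071] M [ 0.0126 -0.0189 -0.039 ] w 0.0512
[0.5405 0.2785 0.0733]
rows 12
[-0.133, -0.215, -0.522, 0.134, 0.053, 0.012, 0.2, -0.132, -0.219, -0.52, 0.133, 0.052, 0.012, 0.2, -0.13, -0.224, -0.519, 0.134, 0.053, 0.012, 0.2, -0.128, -0.229, -0.518, 0.133, 0.053, 0.012, 0.2, -0.126, -0.233, -0.515, 0.134, 0.053, 0.012, 0.2, 0.072, -0.169, -0.535, 0.175, 0.019, -0.006, 0.2, 0.073, -0.175, -0.532, 0.175, 0.018, -0.005, 0.2, 0.073, -0.181, -0.531, 0.174, 0.019, -0.006, 0.2, 0.074, -0.188, -0.528, 0.175, 0.019, -0.006, 0.2, 0.417, 0, 0, 0, 0, 0, 0.2]
[0.416, 0, 0, 0, 0, 0, 0.2, 0.417, 0, 0, 0, 0, 0, 0.2]
```

>>> {"api": "carry_out", "payload": {
  "deltas": [-0.133,-0.215,-0.522,0.134,0.053,0.012,0.2,-0.132,-0.219,-0.52,0.133,0.052,0.012,0.2,-0.13,-0.224,-0.519,0.134,0.053,0.012,0.2,-0.128,-0.229,-0.518,0.133,0.053,0.012,0.2,-0.126,-0.233,-0.515,0.134,0.053,0.012,0.2,0.072,-0.169,-0.535,0.175,0.02,0,0.2,0.073,-0.175,-0.532,0.175,0.02,0,0.2,0.073,-0.181,-0.531,0.175,0.02,0,0.2,0.074,-0.188,-0.528,0.175,0.02,0,0.2,0.3,0,0,0,0,0,0.2]
}}

```text
clock: 17.62
position: [0.5423, 0.2829, 0.1312]
ee_rot: [-0.474, -0.527, -0.457, 0.537]
contact_force: [-0.0, -1.8, -0.9]
width: 0.0516
```

Run:
```python
from lev import *
show()
yaw=-7.8; K=np.array([.5408,.2785,.0628]); Rt=Rtool(yaw,1.7); n=Rbar(yaw,1.7).apply([0,0,1])
tgt=K+n*.0105; print(tgt)
plan([(tgt,Rt,3)],0.2,3)
```

```text
t 17.62 p [0.5423 0.2829 0.1312] yaw -7.64 pitch 1.53 roll -0.46 F [-0.035  -1.7977 -0.942 ] M [ 0.0262 -0.0076  0.0126] w 0.0516
[0.5408 0.2788 0.0733]
rows 3
[0.322, -0.007, 0.015, 0.013, -0.014, -0.039, 0.2, 0.322, -0.007, 0.015, 0.014, -0.015, -0.039, 0.2, 0.322, -0.005, 0.014, 0.013, -0.014, -0.038, 0.2]
```

>>> {"api": "carry_out", "payload": {
  "deltas": [0.32,0,0,0,0,0,0.2,0.32,0,0,0,0,0,0.2,0.2,0,0,0,0,0,0.2,0,0,0,0,0,0,0.2]
}}

```text
clock: 18.12
position: [0.5416, 0.2784, 0.0793]
ee_rot: [-0.473, -0.526, -0.457, 0.54]
contact_force: [0.6, -0.0, 0.2]
width: 0.0509
```

Run:
```python
from lev import *
show()
yaw=-7.8; K=np.array([.5408,.2785,.0628]); Rt=Rtool(yaw,1.7); n=Rbar(yaw,1.7).apply([0,0,1])
tgt=K+n*.0105; print(tgt)
plan([(tgt,Rt,1)],0.2,3)
```

```text
t 18.12 p [0.5416 0.2784 0.0793] yaw -7.80 pitch 1.71 roll -0.23 F [ 0.6467 -0.0113  0.1679] M [-0.0404  0.0157  0.0243] w 0.0509
[0.5408 0.2788 0.0733]
rows 1
[0.099, -0.014, -0.008, -0.001, 0.003, -0.057, 0.2]
```

Then close on the knob gently (40 N) and lift.

>>> {"api": "carry_out", "payload": {
  "deltas": [0.1,-0.014,-0.008,0,0,0,0.2,0,0,0,0,0,0,-1,0,0,0,0,0,0,-1,0,0,0,0,0,0,-1,-0.1,0,0,0,0,0,-1,-0.3,0,0,0,0,0,-1,-0.6,0,0,0,0,0,-1],
  "newtons": 50
}}

```text
clock: 19.0
position: [0.5399, 0.2803, 0.1331]
ee_rot: [-0.472, -0.525, -0.457, 0.541]
contact_force: [1.0, 0.0, -0.9]
width: 0.0211
```

Run:
```python
from lev import *
show()
t=grab("top","13"); crop(t,"z13",190,175,345,265,5)
s=grab("scene","13"); crop(s,"zs13",200,150,400,270,4)
```

```text
t 19.00 p [0.5399 0.2803 0.1331] yaw -7.80 pitch 1.79 roll -0.09 F [ 1.019   0.0007 -0.8957] M [ 0.0097 -0.0195  0.0725] w 0.0211
```

View pics/z13.png

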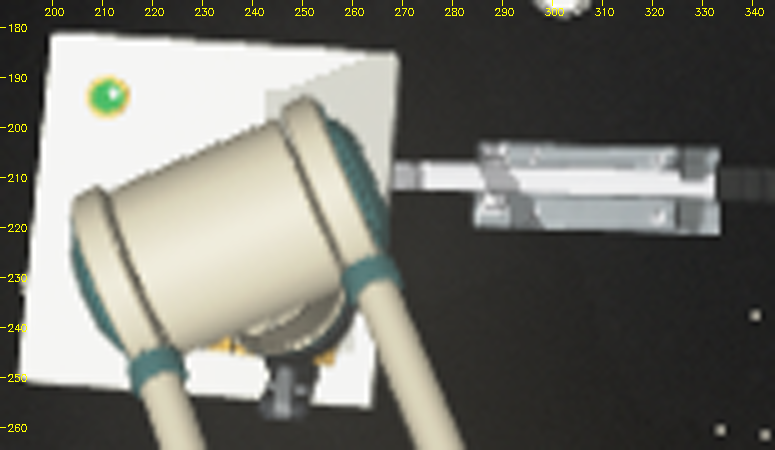

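View pics/zs13.png

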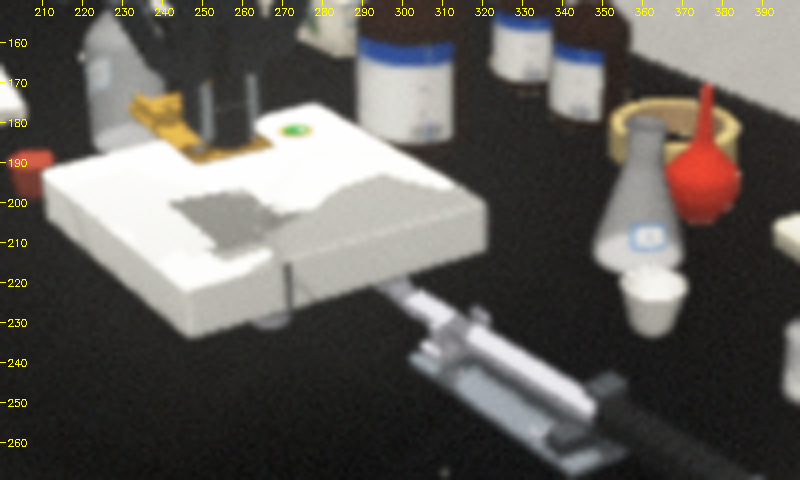

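Run:
```python
from lev import *
plan([((.5534,.143,.08),Rtool(-4.1,0),6),((.5534,.143,.0145),Rtool(-4.1,0),4)],-1,3)
```

```text
rows 10
[0.172, 0.076, 0.375, -0.154, 0.06, -0.028, -1, 0.169, 0.073, 0.376, -0.154, 0.06, -0.029, -1, 0.169, 0.069, 0.378, -0.155, 0.061, -0.028, -1, 0.166, 0.065, 0.379, -0.154, 0.06, -0.029, -1, 0.165, 0.062, 0.381, -0.154, 0.06, -0.028, -1, 0.163, 0.057, 0.382, -0.154, 0.06, -0.029, -1, 0.273, 0, 0, 0, 0, 0, -1, 0.273, 0, 0, 0, 0, 0, -1, 0.273, 0, 0, 0, 0, 0, -1, 0.272, 0, 0, 0, 0, 0, -1]
```

>>> {"api": "carry_out", "payload": {
  "deltas": [0.172,0.076,0.375,-0.154,0.06,0,-1,0.169,0.073,0.376,-0.154,0.06,0,-1,0.169,0.069,0.378,-0.154,0.06,0,-1,0.166,0.065,0.379,-0.154,0.06,0,-1,0.165,0.062,0.381,-0.154,0.06,0,-1,0.163,0.057,0.382,-0.154,0.06,0,-1,0.273,0,0,0,0,0,-1,0.273,0,0,0,0,0,-1,0.25,0,0,0,0,0,-1,0,0,0,0,0,0,-1]
}}

```text
clock: 20.35
position: [0.5495, 0.142, 0.0269]
ee_rot: [-0.483, -0.516, -0.481, 0.518]
contact_force: [-0.0, -1.0, -1.1]
width: 0.0213
```

Run:
```python
from lev import *
show()
t=grab("top","14"); crop(t,"z14",190,175,345,265,5)
s=grab("scene","14"); crop(s,"zs14",220,180,380,290,5)
plan([((.5534,.143,.0135),Rtool(-4.1,0),2)],-1,3)
```

```text
t 20.35 p [0.5495 0.142  0.0269] yaw -4.05 pitch 0.27 roll -0.06 F [-0.0489 -1.0473 -1.124 ] M [-0.06    0.0049 -0.026 ] w 0.0213
rows 2
[0.125, 0.02, -0.01, 0.005, 0.029, -0.032, -1, 0.125, 0.02, -0.011, 0.005, 0.029, -0.032, -1]
```

View pics/zs14.png

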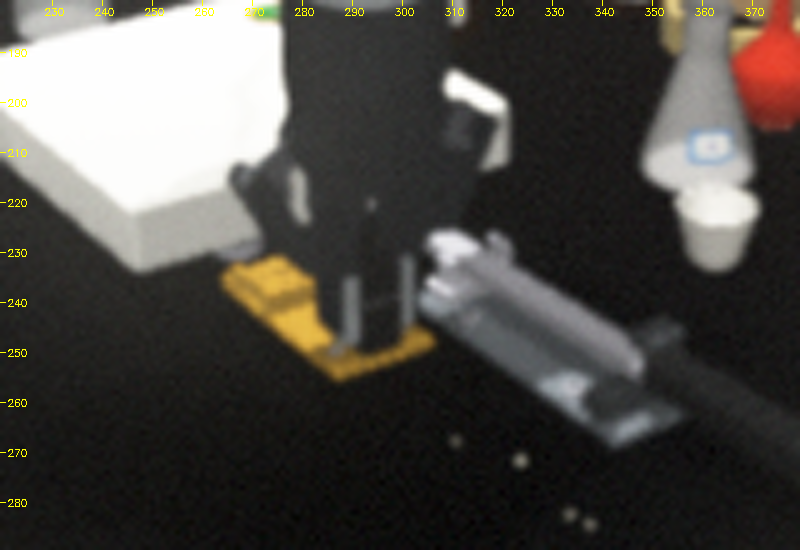

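View pics/z14.png

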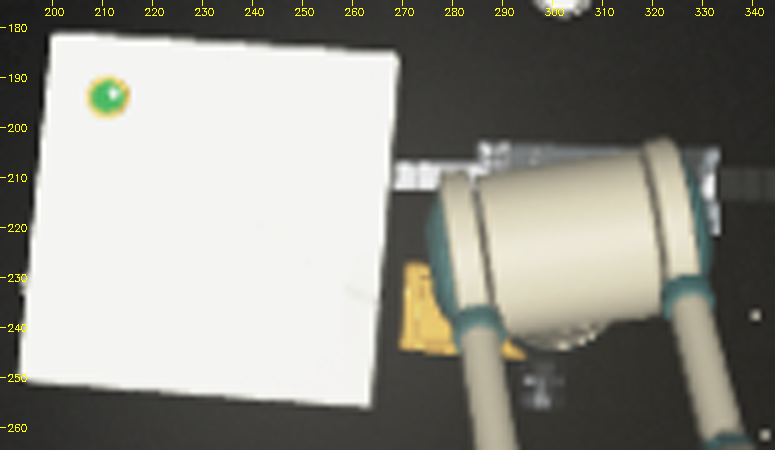

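>>> {"api": "carry_out", "payload": {
  "deltas": [0.09,0.025,0,0,0.02,0,-1,0.09,0.025,0,0,0.02,0,-1,0.04,0,0,0,0,0,-1,0,0,0,0,0,0,-1]
}}

```text
clock: 20.95
position: [0.5537, 0.1411, 0.0153]
ee_rot: [0.483, 0.518, 0.48, -0.517]
contact_force: [-0.2, 0.1, -1.3]
width: 0.0213
```

Run:
```python
from lev import *
show()
```

```text
t 20.95 p [0.5537 0.1411 0.0153] yaw -4.11 pitch 0.08 roll -0.23 F [-0.1639  0.1399 -1.346 ] M [ 0.006  -0.0149  0.0249] w 0.0213
```

>>> {"api": "carry_out", "payload": {
  "deltas": [0.04,0,0,0,0,0,-1,0.03,0,0,0,0,0,-1,0,0,0,0,0,0,-1]
}}

```text
clock: 21.32
position: [0.554, 0.1412, 0.0115]
ee_rot: [0.483, 0.518, 0.48, -0.517]
contact_force: [0.2, 0.1, 0.3]
width: 0.0212
```

Run:
```python
from lev import *
show()
```

```text
t 21.32 p [0.554  0.1412 0.0115] yaw -4.10 pitch 0.07 roll -0.27 F [0.2354 0.1448 0.3275] M [0.0447 0.1085 0.033 ] w 0.0212
```

>>> {"api": "carry_out", "payload": {
  "deltas": [0,-0.003,-0.08,0,0,0,-1,0,-0.003,-0.1,0,0,0,-1,0,-0.003,-0.1,0,0,0,-1,0,-0.003,-0.1,0,0,0,-1,0,0,0,0,0,0,-1]
}}

```text
clock: 21.95
position: [0.555, 0.1651, 0.0113]
ee_rot: [0.483, 0.519, 0.48, -0.516]
contact_force: [0.7, 1.4, 0.9]
width: 0.0211
```

Run:
```python
from lev import *
show()
s=grab("scene","15"); crop(s,"zs15",220,180,350,270,6)
```

```text
t 21.95 p [0.555  0.1651 0.0113] yaw -4.10 pitch 0.00 roll -0.29 F [0.7039 1.3779 0.8684] M [0.3365 0.0301 0.012 ] w 0.0211
```

View pics/zs15.png

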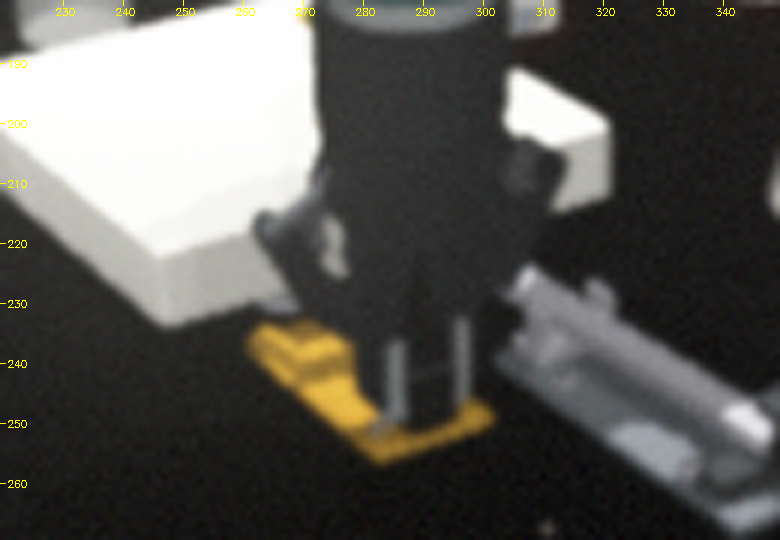

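>>> {"api": "carry_out", "payload": {
  "deltas": [0,-0.003,-0.1,0,0,0,-1,0,-0.003,-0.1,0,0,0,-1,0,-0.003,-0.1,0,0,0,-1,0,0,0,0,0,0,-1]
}}

```text
clock: 22.5
position: [0.5557, 0.1829, 0.0113]
ee_rot: [0.483, 0.519, 0.48, -0.516]
contact_force: [0.2, 1.2, 2.5]
width: 0.0212
```

Run:
```python
from lev import *
show()
s=grab("scene","16"); crop(s,"zs16",220,180,350,270,6)
```

```text
t 22.50 p [0.5557 0.1829 0.0113] yaw -4.10 pitch 0.02 roll -0.28 F [0.1881 1.1995 2.5117] M [0.2354 0.0417 0.0483] w 0.0212
```

View pics/zs16.png

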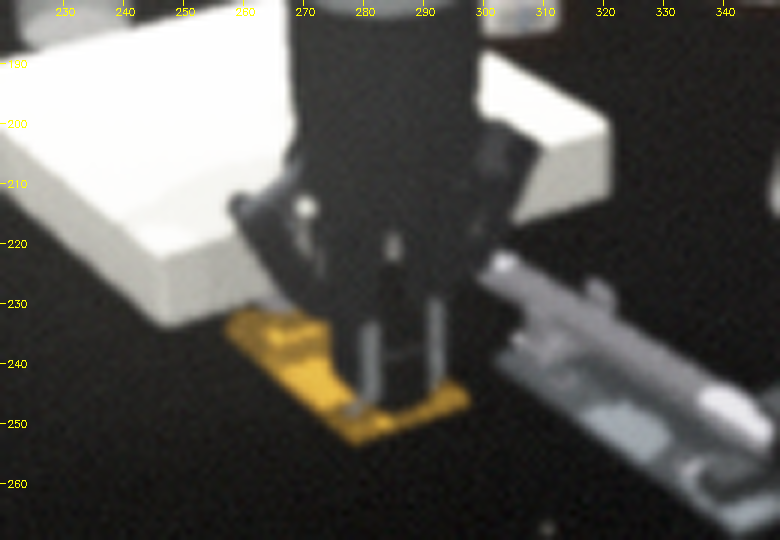

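>>> {"api": "carry_out", "payload": {
  "deltas": [-0.006,-0.002,-0.06,0,0,0,-1,0,-0.002,-0.06,0,0,0,-1,0,-0.002,-0.06,0,0,0,-1,0,0,0,0,0,0,-1]
}}

```text
clock: 23.05
position: [0.5558, 0.1933, 0.0114]
ee_rot: [0.483, 0.518, 0.481, -0.517]
contact_force: [0.1, -0.0, 0.8]
width: 0.0216
```

Run:
```python
from lev import *
show()
```

```text
t 23.05 p [0.5558 0.1933 0.0114] yaw -4.10 pitch 0.04 roll -0.24 F [ 0.1226 -0.0115  0.7775] M [0.1601 0.0272 0.0022] w 0.0216
```

>>> {"api": "carry_out", "payload": {
  "deltas": [0,0,-0.04,0,0,0,-1,0,0,-0.04,0,0,0,-1,0,0,-0.04,0,0,0,-1,0,0,0,0,0,0,-1]
}}

```text
clock: 23.55
position: [0.5564, 0.2004, 0.0115]
ee_rot: [0.483, 0.518, 0.48, -0.517]
contact_force: [-0.5, 0.3, -0.0]
width: 0.0212
```

Run:
```python
from lev import *
show()
```

```text
t 23.55 p [0.5564 0.2004 0.0115] yaw -4.11 pitch 0.05 roll -0.25 F [-0.5015  0.332  -0.0009] M [ 0.0994  0.0352 -0.0289] w 0.0212
```

>>> {"api": "carry_out", "payload": {
  "deltas": [0,0,-0.035,0,0,0,-1,0,0,-0.03,0,0,0,-1,0,0,0,0,0,0,-1]
}}

```text
clock: 23.92
position: [0.5567, 0.2041, 0.0115]
ee_rot: [0.483, 0.518, 0.48, -0.517]
contact_force: [-0.1, -0.9, -0.1]
width: 0.0212
```

Run:
```python
from lev import *
show()
```

```text
t 23.93 p [0.5567 0.2041 0.0115] yaw -4.11 pitch 0.06 roll -0.26 F [-0.0552 -0.9198 -0.0984] M [0.0361 0.0791 0.0363] w 0.0212
```

>>> {"api": "carry_out", "payload": {
  "deltas": [0,0,-0.03,0,0,0,-1,0,0,-0.025,0,0,0,-1,0,0,0,0,0,0,-1]
}}

```text
clock: 24.3
position: [0.5568, 0.2049, 0.0117]
ee_rot: [-0.484, -0.517, -0.48, 0.518]
contact_force: [0.2, -8.4, 2.6]
width: 0.0211
```

Run:
```python
from lev import *
show()
```

```text
t 24.30 p [0.5568 0.2049 0.0117] yaw -4.03 pitch 0.30 roll -0.24 F [ 0.213  -8.4454  2.6267] M [-1.1042  0.0226 -0.1119] w 0.0211
```

>>> {"api": "carry_out", "payload": {
  "deltas": [0,0,0.02,0,0,0,-1,0,0,0.018,0,0,0,-1,0,0,0,0,0,0,-1]
}}

```text
clock: 24.68
position: [0.5568, 0.2047, 0.0115]
ee_rot: [0.483, 0.518, 0.48, -0.517]
contact_force: [-0.0, -2.7, 0.7]
width: 0.0212
```

Run:
```python
from lev import *
show()
t=grab("top","17"); crop(t,"z17",190,175,345,265,5)
s=grab("scene","17"); crop(s,"zs17",220,180,350,270,6)
```

```text
t 24.68 p [0.5568 0.2047 0.0115] yaw -4.10 pitch 0.09 roll -0.25 F [-0.0494 -2.6535  0.653 ] M [-0.3042  0.0298 -0.0061] w 0.0212
```

View pics/zs17.png

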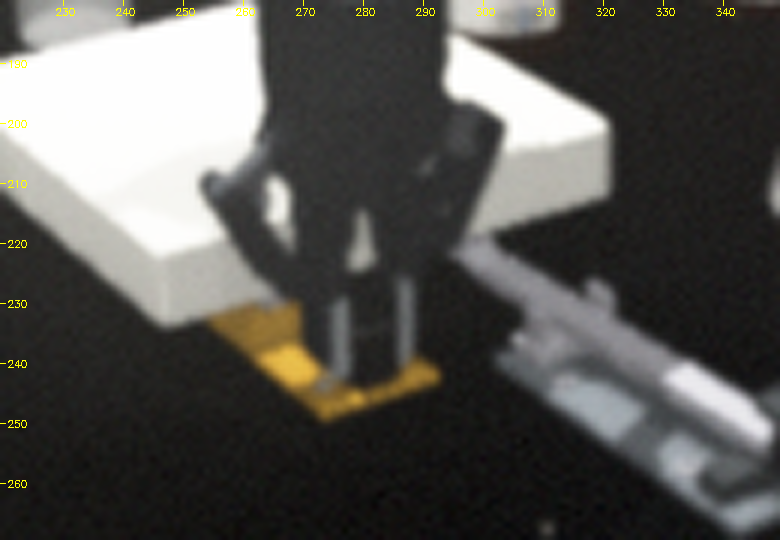

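View pics/z17.png

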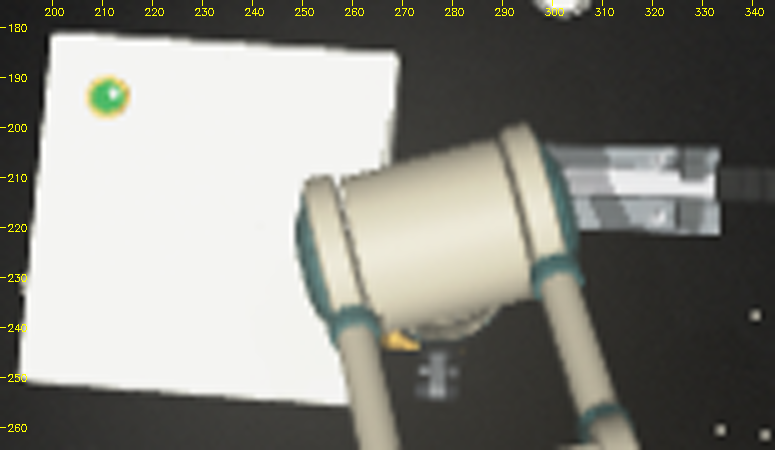

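>>> {"api": "carry_out", "payload": {
  "deltas": [0,0,0.008,0,0,0,-1,0,0,0.004,0,0,0,-1,0,0,0,0,0,0,-0.1,0,0,0,0,0,0,-0.1,-0.2,0,0,0,0,0,-0.1,-0.6,0,0,0,0,0,-0.1,-0.8,0,0,0,0,0,-0.1]
}}

```text
clock: 25.65
position: [0.5557, 0.2042, 0.1083]
ee_rot: [0.483, 0.518, 0.481, -0.517]
contact_force: [0.3, -0.4, 0.0]
width: 0.0388
```

Run:
```python
from lev import *
show()
tgt=np.array([.6285,-.0173,.0303]); Rt=Rtool(-2.33,3.07)
# bar underside is ~5 mm below TCP here
plan([((.60,.08,.13),Rtool(-3,1.5),4),(tgt+[0,0,.1],Rt,4)],0.2,3)
```

```text
t 25.65 p [0.5557 0.2042 0.1083] yaw -4.11 pitch 0.10 roll -0.15 F [ 0.2989 -0.4328  0.0466] M [-0.0284 -0.0202 -0.0481] w 0.0388
rows 8
[-0.089, 0.222, 0.503, -0.069, -0.087, -0.008, 0.2, -0.086, 0.219, 0.504, -0.07, -0.088, -0.008, 0.2, -0.083, 0.216, 0.506, -0.069, -0.087, -0.009, 0.2, -0.08, 0.214, 0.508, -0.069, -0.087, -0.008, 0.2, 0.009, 0.14, 0.399, -0.042, -0.098, 0.002, 0.2, 0.012, 0.139, 0.398, -0.042, -0.098, 0.001, 0.2, 0.015, 0.137, 0.4, -0.042, -0.098, 0.002, 0.2, 0.017, 0.137, 0.399, -0.041, -0.099, 0.002, 0.2]
```

>>> {"api": "carry_out", "payload": {
  "deltas": [-0.089,0.222,0.503,-0.07,-0.087,0,0.2,-0.086,0.219,0.504,-0.07,-0.087,0,0.2,-0.083,0.216,0.506,-0.07,-0.087,0,0.2,-0.08,0.214,0.508,-0.07,-0.087,0,0.2,0.009,0.14,0.399,-0.04,-0.098,0,0.2,0.012,0.139,0.398,-0.04,-0.098,0,0.2,0.015,0.137,0.4,-0.04,-0.098,0,0.2,0.017,0.137,0.399,-0.04,-0.098,0,0.2,0,0,0,0,0,0,0.2]
}}

```text
clock: 26.78
position: [0.6298, -0.019, 0.1295]
ee_rot: [-0.503, -0.498, -0.475, 0.523]
contact_force: [0.1, -0.1, 0.3]
width: 0.0512
```

Run:
```python
from lev import *
show()
t=grab("top","18"); crop(t,"z18",190,175,345,265,5)
s=grab("scene","18"); crop(s,"zs18",220,180,350,270,6)
crop(t,"z18b",320,195,400,235,9)
```

```text
t 26.77 p [ 0.6298 -0.019   0.1295] yaw -2.48 pitch 3.06 roll -0.22 F [ 0.145  -0.1335  0.3189] M [ 0.0161 -0.026   0.0168] w 0.0512
```

View pics/zs18.png

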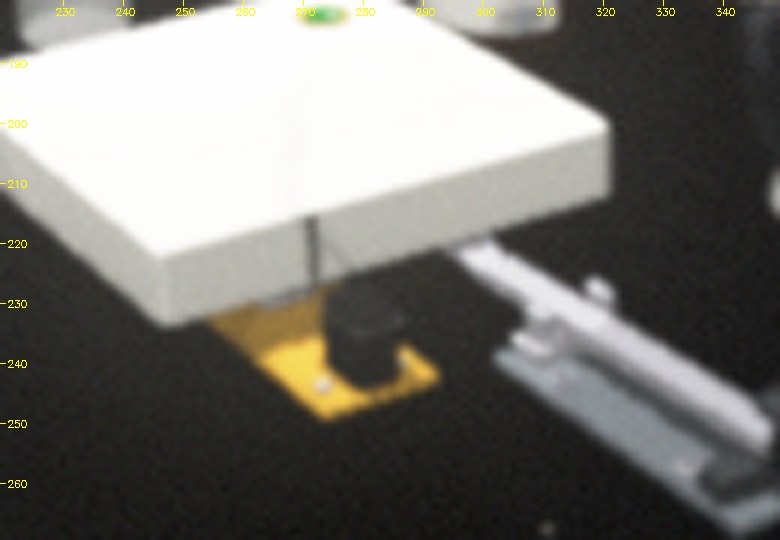

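View pics/z18.png

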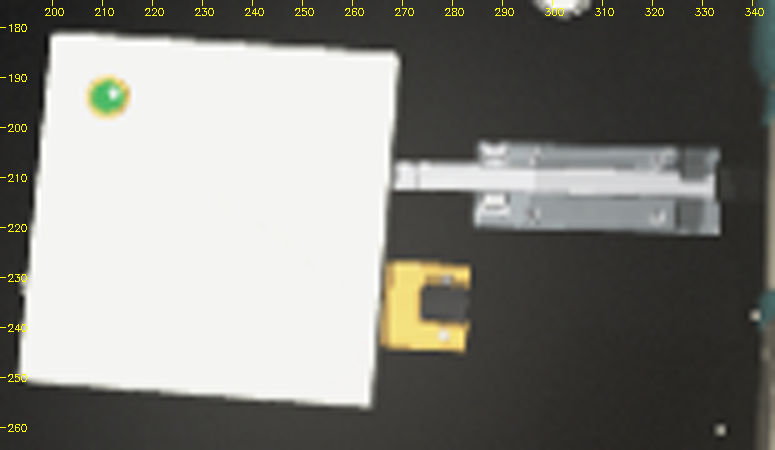

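Run:
```python
from lev import *
t=load("top","18"); crop(t,"zt18",255,215,295,255,14,5)
for u,v in [(266.8,227),(283,227.5),(282.4,244.7),(266,244)]: print(px2w(t,u,v,.005))
show()
tgt=np.array([.6285,-.0173,.0303]); Rt=Rtool(-2.33,3.07)
plan([(tgt+[0,0,.05],Rt,2),(tgt,Rt,3)],0.2,3)
```

```text
[0.5851 0.2425 0.005 ]
[0.5829 0.1905 0.005 ]
[0.5277 0.193  0.005 ]
[0.5305 0.2454 0.005 ]
t 26.88 p [ 0.629  -0.0171  0.1295] yaw -2.39 pitch 3.00 roll -0.17 F [-0.4262  0.1075  0.3036] M [ 0.068  -0.0054  0.0068] w 0.0509
rows 5
[0.409, -0.005, -0.02, -0.008, -0.009, -0.021, 0.2, 0.409, -0.005, -0.019, -0.007, -0.009, -0.021, 0.2, 0.277, 0, -0.015, 0, 0, 0, 0.2, 0.278, 0, -0.015, 0, 0, 0, 0.2, 0.277, 0, -0.015, 0, 0, 0, 0.2]
```

View pics/zt18.png

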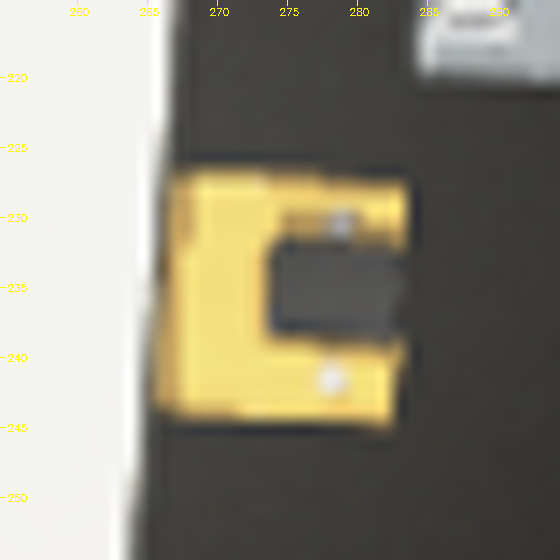

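View pics/z18b.png

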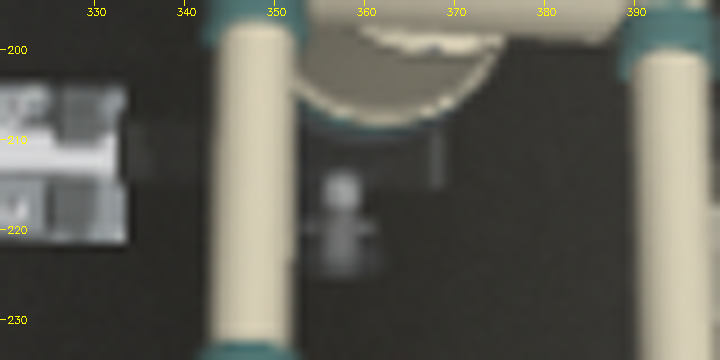

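Run:
```python
from lev import *
def corner(t):
    g=cv2.cvtColor(t["color"],cv2.COLOR_RGB2GRAY).astype(float)
    def cross(prof,lo):
        for i in range(len(prof)-2,-1,-1):
            a,b=prof[i],prof[i+1]
            if (a-140)*(b-140)<0: return lo+i+(140-a)/(b-a)
    Rr=np.array([(cross(g[k,250:285],250),k) for k in range(246,253)]); B=np.array([(k,cross(g[235:265,k],235)) for k in range(202,258)])
    fl=lambda P:cv2.fitLine(P.astype(np.float32),cv2.DIST_HUBER,0,.01,.01).ravel()
    a,b=fl(Rr),fl(B); M=np.c_[a[:2],-b[:2]]; k=np.linalg.solve(M,b[2:]-a[2:]); return a[2:]+k[0]*a[:2], np.degrees(np.arctan2(b[1],b[0]))
for n in ("0","2","6","7","8","9","10","11","12","14","18"):
    try: print(n,*corner(load("top",n)))
    except Exception as e: print(n,e)
```

```text
0 [265.5224 254.4687] 2.8780458
2 [265.5293 254.4893] 2.8630526
6 [265.5255 254.4892] 2.864265
7 [264.5239 254.6604] 3.1047573
8 [264.5884 254.4716] 2.9891899
9 [264.7416 254.4362] 3.002835
10 [263.3814 255.9049] 4.1765137
11 [263.1377 256.116 ] 4.306485
12 [263.5467 256.1638] 4.321057
14 [284.2666 257.7773] 4.358055
18 [263.5711 256.203 ] 4.360152
```

>>> {"api": "carry_out", "payload": {
  "deltas": [0.409,-0.01,0,0,0,0,0.2,0.409,-0.003,0,0,0,0,0.2,0.277,0,-0.015,0,0,0,0.2,0.277,0,-0.015,0,0,0,0.2,0.277,0,-0.015,0,0,0,0.2,0,0,0,0,0,0,0.2]
}}

```text
clock: 27.62
position: [0.6276, -0.0195, 0.0292]
ee_rot: [-0.503, -0.497, -0.476, 0.523]
contact_force: [0.0, -0.1, 0.2]
width: 0.051
```

Run:
```python
from lev import *
show()
```

```text
t 27.62 p [ 0.6276 -0.0195  0.0292] yaw -2.34 pitch 3.03 roll -0.04 F [ 0.0331 -0.1398  0.1707] M [0.0662 0.0257 0.0215] w 0.0510
```

>>> {"api": "carry_out", "payload": {
  "deltas": [0,0,0,0,0,0,-1,0,0,0,0,0,0,-1,0,0,0,0,0,0,-1,0.02,0,0,0,0.07,0,-1,0.02,0,0,0,0.07,0,-1,0.02,0,0,0,0.07,0,-1,0,0,0,0,0,0,-1],
  "newtons": 90
}}

```text
clock: 28.5
position: [0.6296, -0.0199, 0.0293]
ee_rot: [-0.501, -0.502, -0.479, 0.518]
contact_force: [-2.9, 0.5, 10.0]
width: 0.0191
```

Run:
```python
from lev import *
show()
```

```text
t 28.50 p [ 0.6296 -0.0199  0.0293] yaw -2.34 pitch 2.20 roll -0.37 F [-2.8565  0.5405  9.9816] M [0.082  0.4923 0.0524] w 0.0191
```

>>> {"api": "carry_out", "payload": {
  "deltas": [0.02,0,0,0,0.06,0,-1,0.02,0,0,0,0.06,0,-1,0,0,0,0,0,0,-1]
}}

```text
clock: 28.88
position: [0.6299, -0.02, 0.0272]
ee_rot: [-0.499, -0.504, -0.48, 0.516]
contact_force: [-2.5, 1.1, 11.0]
width: 0.0189
```

Run:
```python
from lev import *
show()
```

```text
t 28.88 p [ 0.6299 -0.02    0.0272] yaw -2.32 pitch 1.73 roll -0.42 F [-2.5059  1.0998 10.9689] M [0.1287 0.4408 0.1672] w 0.0189
```

>>> {"api": "carry_out", "payload": {
  "deltas": [0.022,0,0,0,0.05,0,-1,0,0,0,0,0,0,-1]
}}

```text
clock: 29.12
position: [0.6302, -0.02, 0.026]
ee_rot: [-0.498, -0.505, -0.481, 0.515]
contact_force: [-2.3, 0.4, 12.1]
width: 0.0191
```

Run:
```python
from lev import *
show()
s=grab("scene","19"); crop(s,"zs19",325,235,375,275,14,5)
```

```text
t 29.12 p [ 0.6302 -0.02    0.026 ] yaw -2.31 pitch 1.53 roll -0.45 F [-2.2921  0.4286 12.1392] M [0.1773 0.402  0.1896] w 0.0191
```

View pics/zs19.png

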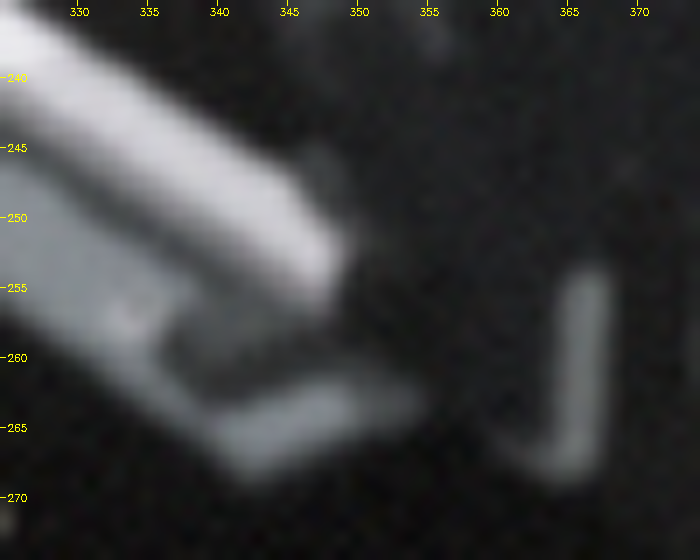

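>>> {"api": "carry_out", "payload": {
  "deltas": [0.004,-0.042,0,0.172,0,0,-1,0,-0.042,0,0.172,0,0,-1,0,-0.042,0,0.172,0,0,-1,0,-0.042,0,0.172,0,0,-1]
}}

```text
clock: 29.68
position: [0.6228, -0.0196, 0.0264]
ee_rot: [-0.488, -0.518, -0.467, 0.525]
contact_force: [1.7, 1.3, 11.3]
width: 0.0191
```

Run:
```python
from lev import *
show()
```

```text
t 29.68 p [ 0.6228 -0.0196  0.0264] yaw -5.00 pitch 1.53 roll -0.86 F [ 1.6688  1.2682 11.266 ] M [ 0.1714 -0.4133  0.6582] w 0.0191
```

>>> {"api": "carry_out", "payload": {
  "deltas": [0.006,-0.042,0,0.172,0,0,-1,0.004,-0.042,0,0.172,0,0,-1,0,-0.042,0,0.172,0,0,-1,0,-0.042,0,0.172,0,0,-1,0,-0.03,0,0.05,0,0,-1,0,0,0,0,0,0,-1]
}}

```text
clock: 30.42
position: [0.6118, -0.0185, 0.026]
ee_rot: [-0.475, -0.531, -0.453, 0.536]
contact_force: [1.4, 0.3, 11.2]
width: 0.0194
```

Run:
```python
from lev import *
show()
t=grab("top","20"); crop(t,"z20",190,175,345,265,5)
s=grab("scene","20"); crop(s,"zs20",220,180,350,270,6)
```

```text
t 30.43 p [ 0.6118 -0.0185  0.026 ] yaw -7.98 pitch 1.48 roll -1.04 F [ 1.396   0.3354 11.1924] M [ 0.1384 -0.4974  0.4674] w 0.0194
```

View pics/z20.png

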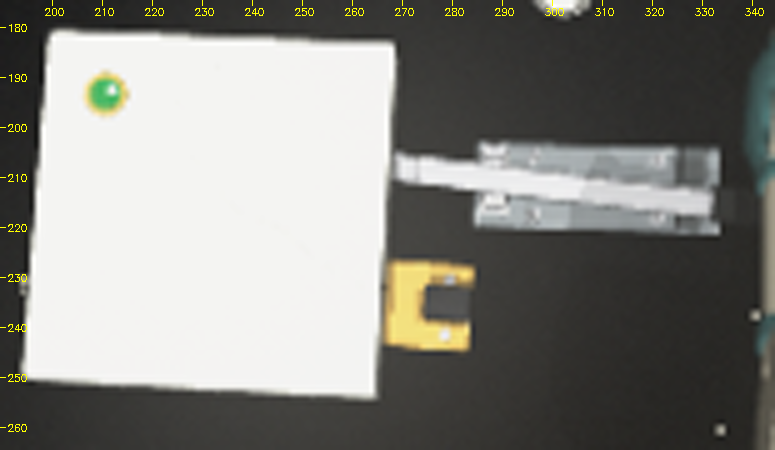

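View pics/zs20.png

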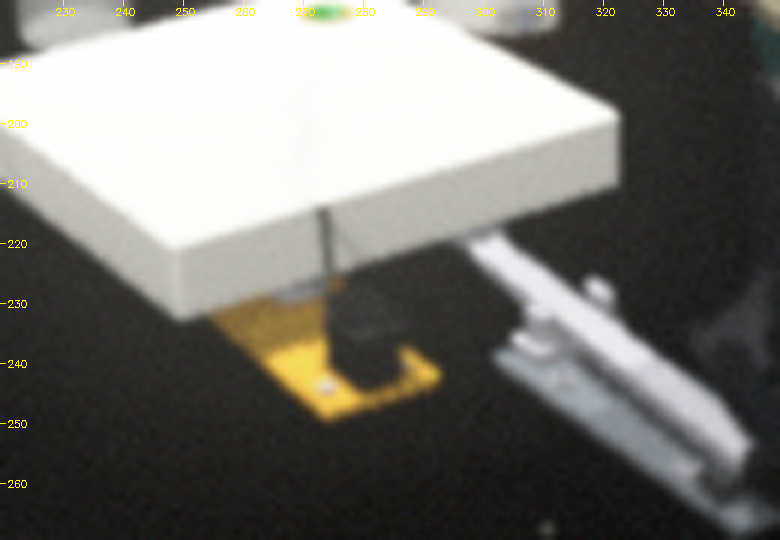

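>>> {"api": "carry_out", "payload": {
  "deltas": [0,-0.035,0,0.09,0,0,-1,0,-0.035,0,0.09,0,0,-1,0,-0.02,0,0.05,0,0,-1,0,0,0,0,0,0,-1]
}}

```text
clock: 31.02
position: [0.6074, -0.0178, 0.0261]
ee_rot: [-0.471, -0.535, -0.448, 0.539]
contact_force: [3.0, 0.3, 11.3]
width: 0.019
```

Run:
```python
from lev import *
show()
t=grab("top","21"); crop(t,"z21",255,190,345,235,8.5,5)
```

```text
t 31.02 p [ 0.6074 -0.0178  0.0261] yaw -8.94 pitch 1.44 roll -1.16 F [ 2.9929  0.336  11.3455] M [ 0.1098 -0.7097  0.2741] w 0.0190
```

View pics/z21.png

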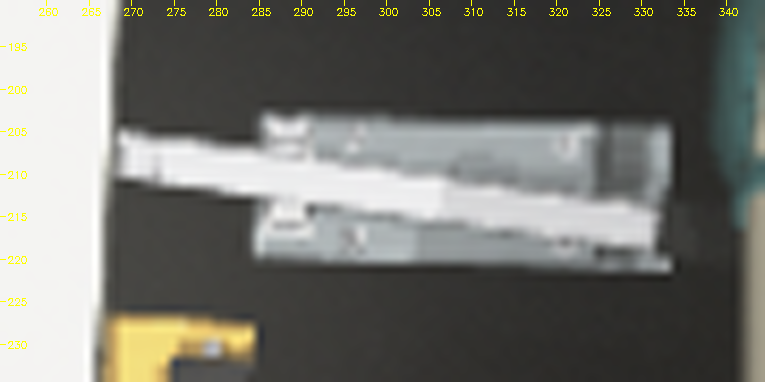

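>>> {"api": "carry_out", "payload": {
  "deltas": [-0.025,0,-0.002,0,-0.11,0,-1,-0.037,0,-0.002,0,-0.167,0,-1,-0.037,0,-0.002,0,-0.167,0,-1,-0.037,0,-0.002,0,-0.167,0,-1,-0.03,0,-0.002,0,-0.13,0,-1,0,0,0,0,0,0,-1]
}}

```text
clock: 31.82
position: [0.6056, -0.017, 0.0354]
ee_rot: [-0.481, -0.52, -0.437, 0.554]
contact_force: [0.9, -1.6, 9.5]
width: 0.0189
```

Run:
```python
from lev import *
show()
s=grab("scene","22"); crop(s,"zs22",220,180,350,270,6)
```

```text
t 31.82 p [ 0.6056 -0.017   0.0354] yaw -9.01 pitch 4.47 roll -0.94 F [ 0.9449 -1.5977  9.5275] M [-0.1958 -0.2513 -0.1152] w 0.0189
```

View pics/zs22.png

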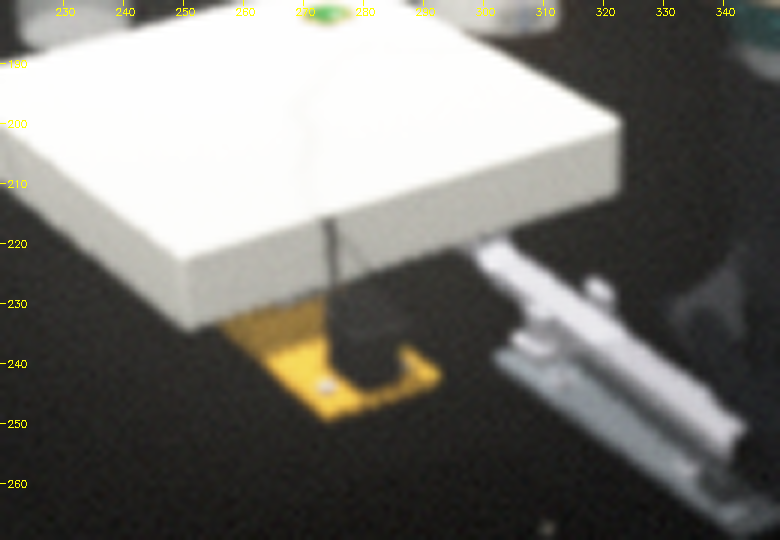

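>>> {"api": "carry_out", "payload": {
  "deltas": [-0.028,0.004,0,0,-0.125,0,-1,-0.028,0.004,0,0,-0.125,0,-1,-0.028,0.004,0,0,-0.125,0,-1,0,0,0,0,0,0,-1]
}}

```text
clock: 32.38
position: [0.6055, -0.0166, 0.0402]
ee_rot: [-0.486, -0.512, -0.431, 0.562]
contact_force: [-0.3, -1.4, 9.0]
width: 0.0189
```

Run:
```python
from lev import *
show()
```

```text
t 32.38 p [ 0.6055 -0.0166  0.0402] yaw -9.03 pitch 5.96 roll -0.84 F [-0.2521 -1.3725  8.968 ] M [-0.1346 -0.1268 -0.0984] w 0.0189
```

>>> {"api": "carry_out", "payload": {
  "deltas": [-0.028,0,0,0,-0.125,0,-1,-0.028,0,0,0,-0.125,0,-1,-0.02,0,0,0,-0.09,0,-1,0,0,0,0,0,0,-1]
}}

```text
clock: 32.88
position: [0.6054, -0.016, 0.0447]
ee_rot: [-0.491, -0.506, -0.425, 0.568]
contact_force: [0.8, -1.6, 9.7]
width: 0.0192
```

Run:
```python
from lev import *
show()
s=grab("scene","23"); crop(s,"zs23",220,180,350,270,6)
```

```text
t 32.88 p [ 0.6054 -0.016   0.0447] yaw -9.07 pitch 7.31 roll -0.82 F [ 0.8401 -1.5771  9.7277] M [-0.1867 -0.0644 -0.1908] w 0.0192
```

View pics/zs23.png

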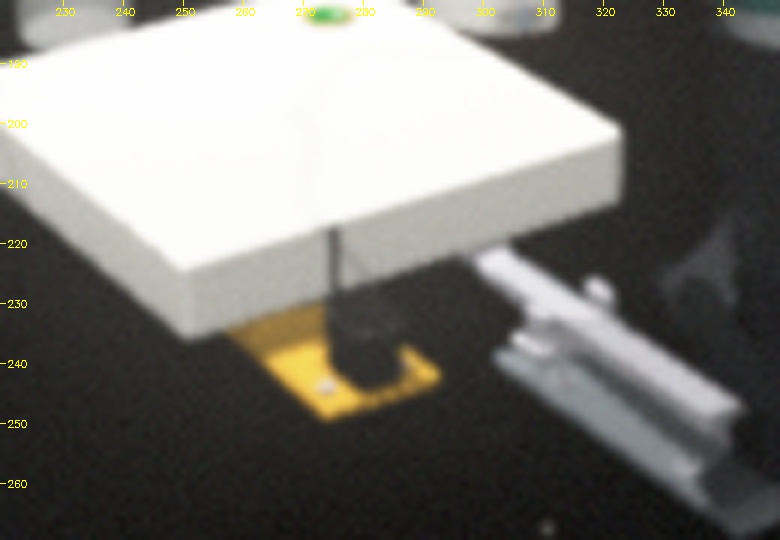

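>>> {"api": "carry_out", "payload": {
  "deltas": [-0.022,0,0,0,-0.1,0,-1,-0.022,0,0,0,-0.1,0,-1,-0.022,0,0,0,-0.1,0,-1,0,0,0,0,0,0,-1]
}}

```text
clock: 33.42
position: [0.6042, -0.0154, 0.0466]
ee_rot: [-0.495, -0.499, -0.421, 0.574]
contact_force: [3.1, -3.5, 3.7]
width: 0.0194
```

Run:
```python
from lev import *
show()
```

```text
t 33.42 p [ 0.6042 -0.0154  0.0466] yaw -9.05 pitch 8.53 roll -0.62 F [ 3.1132 -3.5343  3.6807] M [-0.39   -0.7348 -0.302 ] w 0.0194
```

>>> {"api": "carry_out", "payload": {
  "deltas": [-0.022,0,0,0,-0.04,0,-1,-0.022,0,0,0,-0.04,0,-1,-0.022,0,0,0,-0.04,0,-1,0,0,0,0,0,0,-1]
}}

```text
clock: 33.92
position: [0.6024, -0.0142, 0.0495]
ee_rot: [-0.496, -0.495, -0.42, 0.577]
contact_force: [2.4, -2.2, -0.6]
width: 0.0192
```

Run:
```python
from lev import *
show()
t=grab("top","24"); crop(t,"z24",255,190,345,235,8.5,5)
s=grab("scene","24"); crop(s,"zs24",220,180,350,270,6)
```

```text
t 33.92 p [ 0.6024 -0.0142  0.0495] yaw -9.03 pitch 8.99 roll -0.37 F [ 2.411  -2.2422 -0.6292] M [-0.2171 -0.6872 -0.5452] w 0.0192
```

View pics/zs24.png

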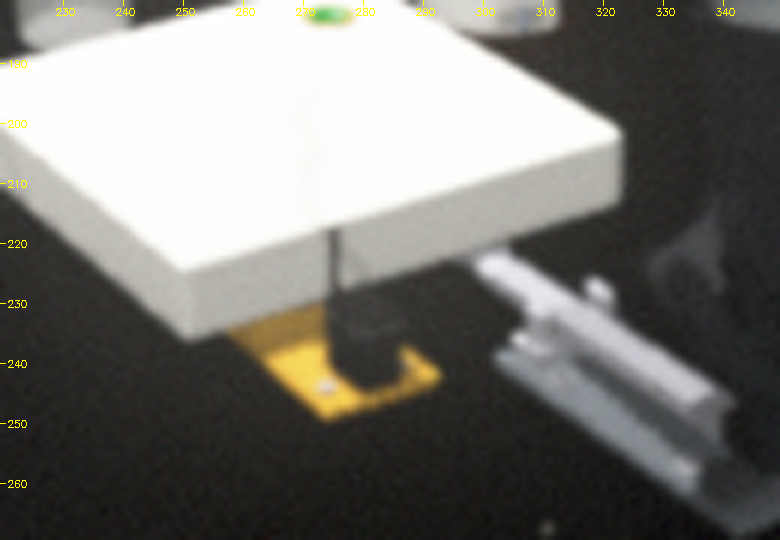

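View pics/z24.png

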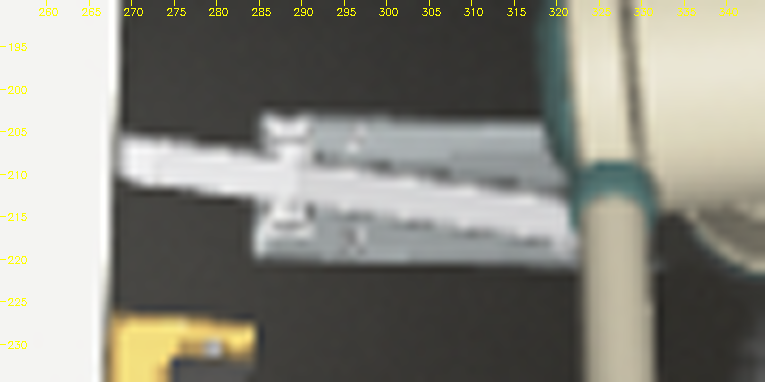

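>>> {"api": "carry_out", "payload": {
  "deltas": [-0.03,0.025,0,-0.04,-0.13,0.05,-1,-0.03,0.025,0,-0.04,-0.13,0.05,-1,-0.03,0.01,0,-0.04,-0.13,0,-1,-0.03,0.01,0,0,-0.13,0,-1,0,0,0,0,0,0,-1]
}}

```text
clock: 34.65
position: [0.6063, -0.0133, 0.0569]
ee_rot: [-0.507, -0.484, -0.412, 0.582]
contact_force: [0.1, -0.5, -1.4]
width: 0.0192
```

Run:
```python
from lev import *
show()
G=[-1.0,1.5,-3.8]
look("25",G,tw=(255,190,365,230,7))
```

```text
t 34.65 p [ 0.6063 -0.0133  0.0569] yaw -8.50 pitch 11.09 roll -0.65 F [ 0.1352 -0.5468 -1.353 ] M [ 0.1692 -0.1904 -0.1016] w 0.0192
```

View pics/t_25.png

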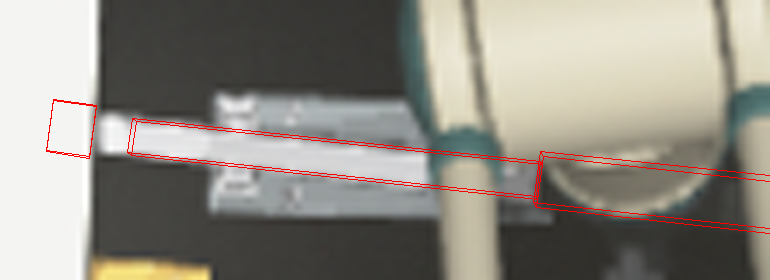

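View pics/s_25.png

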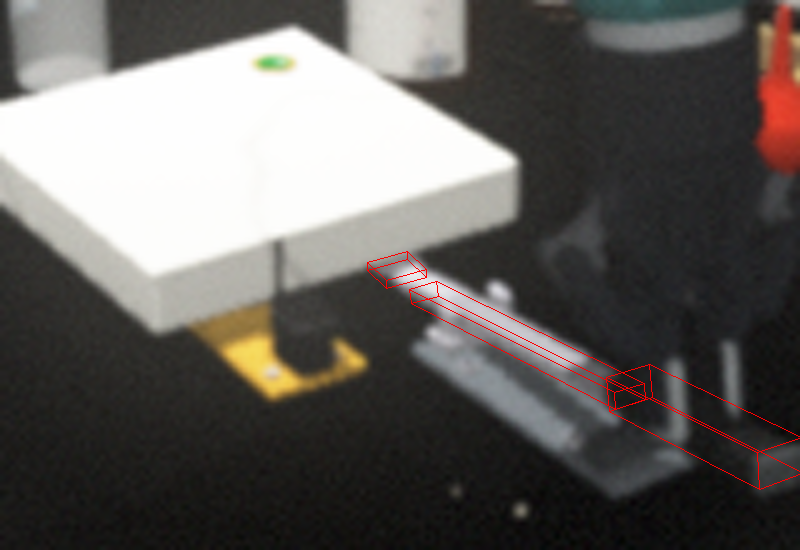

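Run:
```python
from lev import *
G=[-1.0,1.5,-3.8]
p,r,_=cur()
w=lambda *a:tcp(*a,-1,-5.9,G)
b=w(10.1,0,0)[0]
T=lambda th,s,c:(p+w(th,s,c)[0]-b, Rtool(-8.5,th+1))
plan([(*T(14,1,1),4),(*T(16,6,3),2),(*T(18,15,4),2),(*T(20,30,5),2)],-1,3)
for a in[(14,1,1),(16,6,3),(18,15,4),(20,30,5)]: d=tipinfo(*a); print(a,{k:np.round(v,1) for k,v in d.items()})
```

```text
rows 10
[-0.059, 0.001, -0.001, -0.004, -0.246, -0.04, -1, -0.059, 0, 0.001, -0.003, -0.246, -0.041, -1, -0.06, 0.001, 0.001, -0.004, -0.246, -0.04, -1, -0.059, 0, 0.002, -0.003, -0.247, -0.041, -1, -0.074, 0, 0.037, 0, -0.25, 0, -1, -0.073, 0, 0.039, 0, -0.25, 0, -1, -0.068, 0, 0.07, 0, -0.25, 0, -1, -0.066, 0, 0.071, 0, -0.25, 0, -1, -0.071, 0, 0.12, 0, -0.25, 0, -1, -0.069, 0, 0.121, 0, -0.25, 0, -1]
(14, 1, 1) {'bend': array([48. ,  7.7]), 'tipb': array([87. ,  7.7]), 'tipt': array([87. , 12.7]), 'grip': array([-185.8,   74.3])}
(16, 6, 3) {'bend': array([43.7,  9.4]), 'tipb': array([82.7,  8. ]), 'tipt': array([82.8, 13. ]), 'grip': array([-187.7,   84. ])}
(18, 15, 4) {'bend': array([35.4, 11.6]), 'tipb': array([74.3,  8.8]), 'tipt': array([74.7, 13.8]), 'grip': array([-193.2,   94.3])}
(20, 30, 5) {'bend': array([21.7, 16.4]), 'tipb': array([60.5, 12.3]), 'tipt': array([61. , 17.3]), 'grip': array([-203.9,  107. ])}
```

>>> {"api": "carry_out", "payload": {
  "deltas": [-0.059,0,0,0,-0.246,-0.04,-1,-0.059,0,0,0,-0.246,-0.04,-1,-0.06,0,0,0,-0.246,-0.04,-1,-0.059,0,0.002,0,-0.246,-0.04,-1,0,0,0,0,0,0,-1]
}}

```text
clock: 35.38
position: [0.6073, -0.0102, 0.071]
ee_rot: [-0.518, -0.462, -0.397, 0.601]
contact_force: [0.7, 0.8, -2.4]
width: 0.0191
```

Run:
```python
from lev import *
show()
G=[-1.0,1.5,-3.8]
look("26",G,tw=(255,190,365,230,7))
```

```text
t 35.38 p [ 0.6073 -0.0102  0.071 ] yaw -8.54 pitch 15.02 roll -0.09 F [ 0.6973  0.7719 -2.3823] M [ 0.4864 -0.1801 -0.0687] w 0.0191
```

View pics/s_26.png

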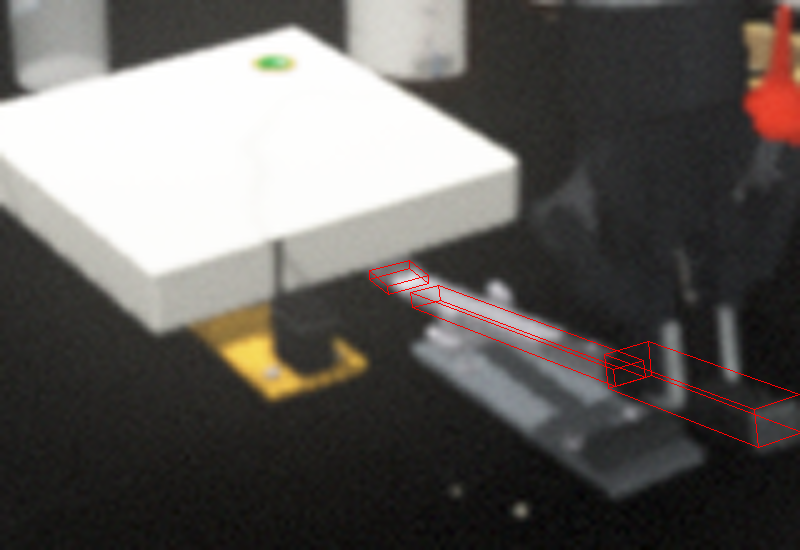

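Free; withdraw.

>>> {"api": "carry_out", "payload": {
  "deltas": [-0.074,0,0.037,0,-0.25,0,-1,-0.073,0,0.039,0,-0.25,0,-1,-0.068,0,0.07,0,-0.25,0,-1,-0.067,0,0.071,0,-0.25,0,-1,-0.071,0,0.12,0,-0.25,0,-1,-0.069,0,0.121,0,-0.25,0,-1,0,0,0,0,0,0,-1]
}}

```text
clock: 36.35
position: [0.6043, -0.0295, 0.1041]
ee_rot: [-0.538, -0.43, -0.369, 0.625]
contact_force: [-0.1, 0.4, -2.3]
width: 0.0191
```

Run:
```python
from lev import *
show()
G=[-1.0,1.5,-3.8]
look("27",G,tw=(255,190,365,230,7))
```

```text
t 36.35 p [ 0.6043 -0.0295  0.1041] yaw -8.61 pitch 21.05 roll -0.11 F [-0.1066  0.3542 -2.2763] M [ 0.2524 -0.0539  0.0228] w 0.0191
```

View pics/s_27.png

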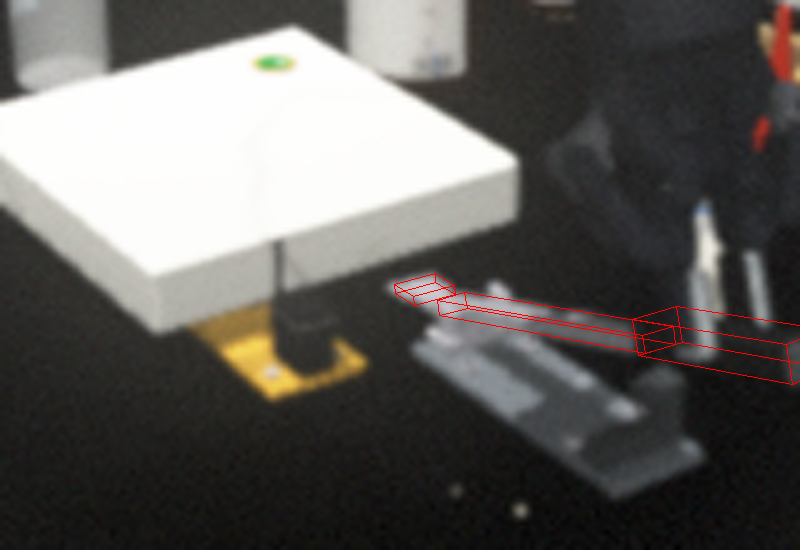

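View pics/t_27.png

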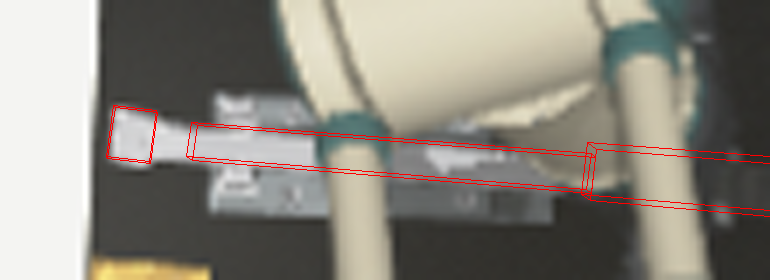

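Run:
```python
from lev import *
p,r,_=cur()
plan([(p+[0,-.012,.1],Rtool(-8.6,21),3),((.53,-.07,.17),Rtool(1,9),6),((.4535,-.0907,.10),Rtool(10.9,0.7),5)],-1,3)
```

```text
rows 14
[-0.495, 0.011, 0.261, -0.001, 0.002, -0.006, -1, -0.495, 0.01, 0.261, 0, 0.001, -0.007, -1, -0.495, 0.01, 0.26, -0.001, 0.002, -0.006, -1, 0.126, -0.192, 0.069, -0.387, 0.499, 0.104, -1, 0.123, -0.194, 0.068, -0.387, 0.499, 0.103, -1, 0.119, -0.197, 0.068, -0.387, 0.499, 0.104, -1, 0.115, -0.2, 0.065, -0.387, 0.498, 0.104, -1, 0.112, -0.202, 0.065, -0.388, 0.499, 0.103, -1, 0.107, -0.205, 0.063, -0.387, 0.499, 0.104, -1, 0.241, -0.256, 0.027, -0.494, 0.414, 0.042, -1]
[0.239, -0.258, 0.025, -0.493, 0.414, 0.042, -1, 0.237, -0.259, 0.024, -0.494, 0.414, 0.042, -1, 0.237, -0.261, 0.021, -0.493, 0.414, 0.042, -1, 0.235, -0.262, 0.019, -0.494, 0.414, 0.042, -1]
```

>>> {"api": "carry_out", "payload": {
  "deltas": [-0.495,0.01,0.261,0,0,0,-1,-0.495,0.01,0.261,0,0,0,-1,-0.495,0.01,0.26,0,0,0,-1,0.126,-0.192,0.069,-0.387,0.5,0.104,-1,0.123,-0.194,0.068,-0.387,0.5,0.104,-1,0.119,-0.197,0.068,-0.387,0.5,0.104,-1,0.115,-0.2,0.065,-0.387,0.5,0.104,-1,0.112,-0.202,0.065,-0.387,0.5,0.104,-1,0.107,-0.205,0.063,-0.387,0.5,0.104,-1]
}}

```text
clock: 37.58
position: [0.529, -0.0702, 0.1695]
ee_rot: [0.543, 0.455, 0.464, -0.532]
contact_force: [-0.2, 0.0, -4.3]
width: 0.0191
```

>>> {"api": "carry_out", "payload": {
  "deltas": [0.241,-0.256,0.027,-0.494,0.414,0.042,-1,0.239,-0.258,0.025,-0.494,0.414,0.042,-1,0.237,-0.259,0.024,-0.494,0.414,0.042,-1,0.237,-0.261,0.021,-0.494,0.414,0.042,-1,0.235,-0.262,0.019,-0.494,0.414,0.042,-1,0,0,0,0,0,0,-1]
}}

```text
clock: 38.33
position: [0.4515, -0.0909, 0.0988]
ee_rot: [0.547, 0.447, 0.542, -0.454]
contact_force: [-0.3, -1.1, -3.4]
width: 0.019
```

Run:
```python
from lev import *
show()
G=[-1.0,1.5,-3.8]
look("28",G,tw=(270,190,400,300,6),sw=(200,170,380,300,4.4))
plan([((.4535,-.0907,.03),Rtool(10.9,0.7),4)],-1,3)
```

```text
t 38.33 p [ 0.4515 -0.0909  0.0988] yaw 10.83 pitch 0.64 roll 0.13 F [-0.2747 -1.1082 -3.38  ] M [-0.1696 -0.0611  0.0046] w 0.0190
rows 4
[0.292, -0.005, -0.006, -0.001, 0.005, -0.01, -1, 0.293, -0.004, -0.005, -0.002, 0.004, -0.009, -1, 0.292, -0.005, -0.006, -0.001, 0.005, -0.01, -1, 0.293, -0.004, -0.006, -0.001, 0.005, -0.01, -1]
```

View pics/s_28.png

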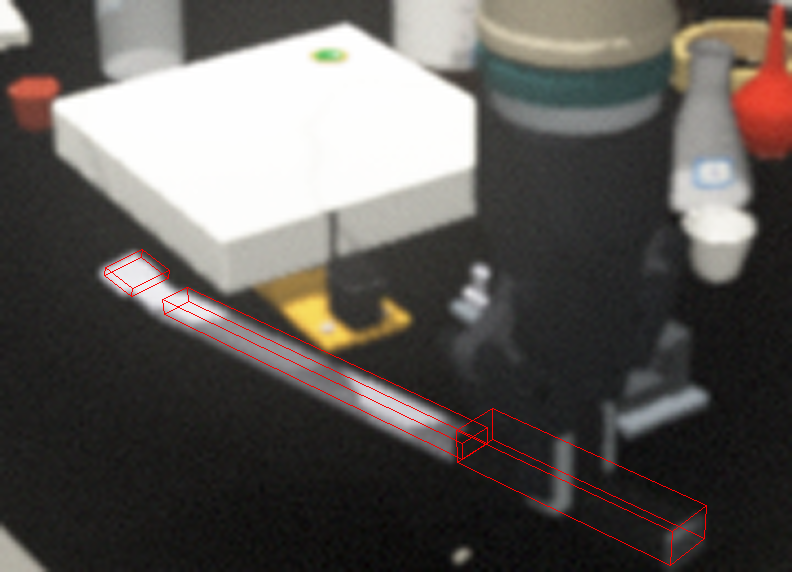

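>>> {"api": "carry_out", "payload": {
  "deltas": [0.292,0,0,0,0,0,-1,0.292,0,0,0,0,0,-1,0.292,0,0,0,0,0,-1,0.29,0,0,0,0,0,-1,0.15,0,0,0,0,0,-1,0.1,0,0,0,0,0,-1,0,0,0,0,0,0,-1]
}}

```text
clock: 39.3
position: [0.4544, -0.0916, 0.0149]
ee_rot: [0.549, 0.448, 0.542, -0.452]
contact_force: [-0.2, 0.4, -3.7]
width: 0.0189
```

Run:
```python
from lev import *
show()
G=[-1.0,1.5,-3.8]
look("29",G,bar=False,tw=(270,240,400,300,6),sw=(215,235,375,345,5))
```

```text
t 39.30 p [ 0.4544 -0.0916  0.0149] yaw 10.95 pitch 0.72 roll -0.10 F [-0.2302  0.4111 -3.7379] M [-0.1509 -0.0451 -0.0005] w 0.0189
```

View pics/s_29.png

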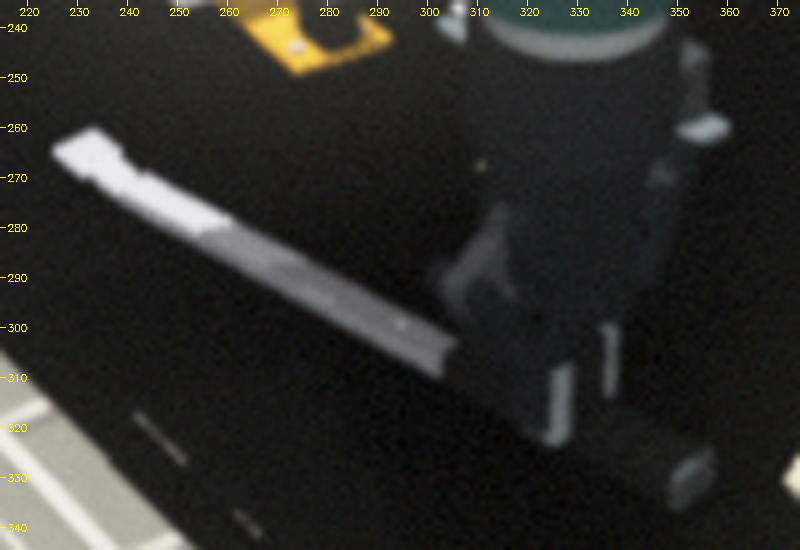

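>>> {"api": "carry_out", "payload": {
  "deltas": [0.06,0,0,0,0,0,-1,0.04,0,0,0,0,0,-1,0.025,0,0,0,0,0,-1,0,0,0,0,0,0,-1]
}}

```text
clock: 39.9
position: [0.4541, -0.0917, 0.0072]
ee_rot: [0.549, 0.448, 0.542, -0.452]
contact_force: [-0.2, -0.4, -2.7]
width: 0.0191
```

Run:
```python
from lev import *
show()
```

```text
t 39.90 p [ 0.4541 -0.0917  0.0072] yaw 10.93 pitch 0.71 roll -0.08 F [-0.1971 -0.3551 -2.68  ] M [-0.0826 -0.0693 -0.0237] w 0.0191
```

>>> {"api": "carry_out", "payload": {
  "deltas": [0.02,0,0,0,0,0,-1,0.015,0,0,0,0,0,-1,0,0,0,0,0,0,-1]
}}

```text
clock: 40.28
position: [0.4542, -0.0918, 0.0066]
ee_rot: [0.549, 0.448, 0.541, -0.452]
contact_force: [-2.2, 0.6, 11.4]
width: 0.0191
```

Run:
```python
from lev import *
show()
```

```text
t 40.27 p [ 0.4542 -0.0918  0.0066] yaw 10.94 pitch 0.73 roll -0.12 F [-2.2226  0.6082 11.4189] M [0.1398 0.3731 0.0262] w 0.0191
```

>>> {"api": "carry_out", "payload": {
  "deltas": [-0.03,0,0,0,0,0,-1,0,0,0,0,0,0,-0.4,0,0,0,0,0,0,0.1,0,0,0,0,0,0,0.2,-0.3,0,0,0,0,0,0.2,-0.8,0,0,0,0,0,0.2,-1,0,0,0,0,0,0.2,-1,0,0.3,0,0,0,0.2]
}}

```text
clock: 41.28
position: [0.4561, -0.1063, 0.1947]
ee_rot: [0.549, 0.447, 0.542, -0.452]
contact_force: [1.9, 0.1, -1.0]
width: 0.0512
```

Run:
```python
from lev import *
show()
for n in("top","scene"):
    d=grab(n,"30"); cv2.imwrite(f"pics/full_{n}30.png",d["color"][:,:,::-1])
crop(load("top","30"),"z30",185,170,400,300,3.7)
crop(load("scene","30"),"zs30",200,170,400,345,4)
```

```text
t 41.27 p [ 0.4561 -0.1063  0.1947] yaw 11.02 pitch 0.66 roll -0.06 F [ 1.8683  0.1073 -0.9835] M [ 0.0083 -0.0167  0.0212] w 0.0512
```

View pics/z30.png

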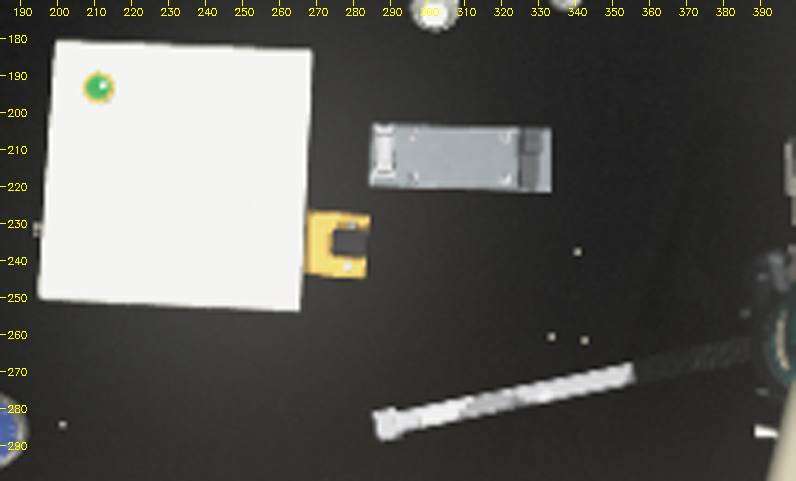

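View pics/zs30.png

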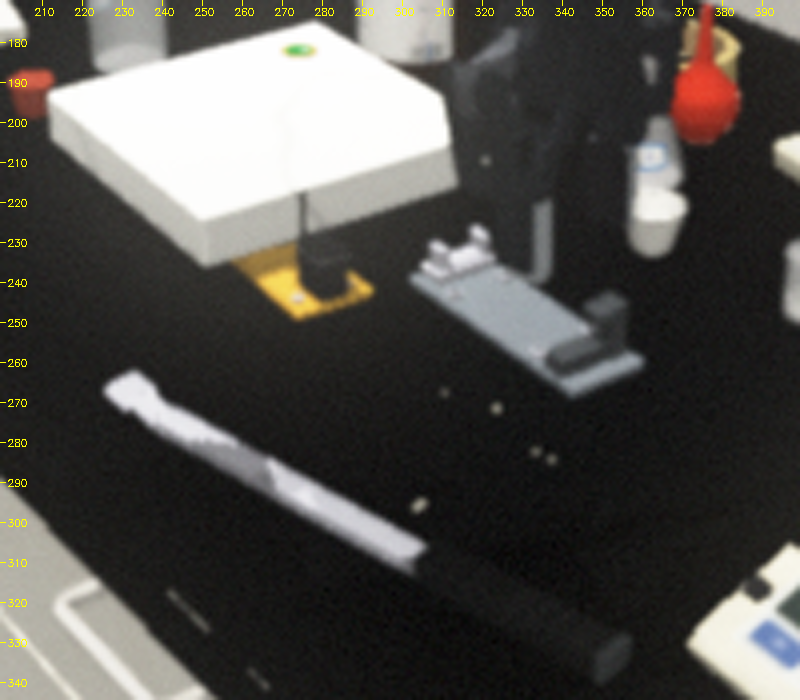

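Run:
```python
from lev import *
for tag in ("0","12","30"):
    t=load("top",tag)
    us=range(203,262); vs=range(186,222)
    if tag=="12": vs=range(186,222)
    P=np.array([px2w(t,u,v) for u in us for v in vs if t["z_map"][v,u]>0]); P=P[abs(P[:,2]-.058)<.02]
    A=np.c_[P[:,0]-.61,P[:,1]-.35,np.ones(len(P))]; m=np.ones(len(P),bool)
    for _ in range(4):
        c,*_r=np.linalg.lstsq(A[m],P[m,2],rcond=None); r=P[:,2]-A@c; m=abs(r)<2.5*r[m].std()
    print(tag,"slopes deg x %.2f y %.2f"%(np.degrees(c[0]),np.degrees(c[1])),"z0 %.4f"%c[2],m.sum(), len(P), r[m].std())
s=load("scene","30"); crop(s,"m30",235,195,315,255,9.5,5)
# bar height at tip & depth
t=load("top","30"); print([px2w(t,u,v)[2].round(4) for u,v in [(288,284),(300,280),(320,276),(340,272),(352,269.6),(370,266)]])
t0=load("top",0); print([px2w(t0,u,v)[2].round(4) for u,v in [(289,284),(300,281),(320,277),(340,272),(352,269.6),(370,266)]])
```

```text
0 slopes deg x 0.08 y 1.84 z0 0.0554 2069 2116 0.0027722608142742343
12 slopes deg x -0.19 y -1.77 z0 0.0607 2085 2117 0.0027551419231464356
30 slopes deg x 0.06 y 0.10 z0 0.0576 2091 2117 0.002867370319844363
[np.float64(0.0105), np.float64(0.003), np.float64(-0.0002), np.float64(-0.0001), np.float64(0.0029), np.float64(0.016)]
[np.float64(0.0154), np.float64(0.0021), np.float64(0.0046), np.float64(0.0062), np.float64(0.0051), np.float64(0.0177)]
```

View pics/m30.png

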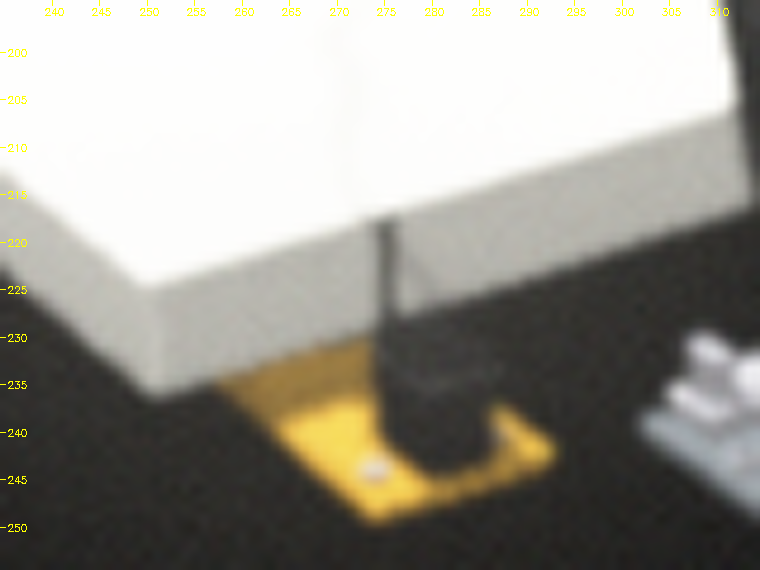

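Run:
```python
from rig import job
print(job.sign_off())
```

```text
the job is handed in; nothing more can be done
None
```

The job is done and handed in after about 41 s of the 69 s allowed. The slab's right end now rests on the cupped shim, and the bar lies back on the open worktop. I followed the order you asked for. `sign_off` gave no verdict, so the checks below are my own.

**Last checks:**
- **Slab level:** the depth fit of the top face shows 0.1° slope, against 1.8° as found. That fits the foot sitting on the cup floor. I could not see the foot inside the cup directly.
- **Bar and stand:** the pictures show the bar lying clear of the slab and stand, and the stand empty.
- **Small things:** the crucible stands where it was in the last pictures. The timer and weighing bottle were only partly in those views, so I did not check their positions.
- **Robot:** the gripper is clear of everything, about 19 cm up.

**What was not clean:**
- **Slab turned during the swing:** swinging the loaded bar under the hook turned the slab about 1.4°, moving its right end by about 6 mm. The swing back out returned it to within about 1 mm of its old place by eye. I did not run a full corner fit afterwards.
- **Shim contact:** the foot stopped the shim with a brief 8 N at the tool. I backed it off to just touching, and it may have shifted a millimetre or so when the slab swung back.
- **Light rubbing and bar landing:** the bar touched a fulcrum cheek with about 3 N going in and again while letting the slab down. It met the worktop with about 11 N at the tool when laid down.

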